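# Lock the burner head onto its gas cartridge

## Task

The bench burner's head is lying on its side: stand it up on its foot, let go, and take it again from above by its square valve block. Fit it to the gas cartridge: set its two lugs into the notches of the cartridge's collar, press it down against the spring, turn it a quarter turn clockwise (seen from above) to the stop and let it rise, so that it is locked upright in the collar. Leave the other things on the bench where they are.

Things in the scene. Friction and masses are not known exactly. Their poses are not given: they have to be found in the camera images.
- burner: Steel and brass burner head, 104 mm tall, about 0.36 kg; starts lying on a flat of its hexagonal collar, knob up, axis 28 mm above the bench. Origin: centre of its foot's underside; z along the axis from foot to nozzle, x to the black knob, y through the two lugs. Foot: round, 44 mm across, z 0-24 mm. Centre of mass at z 36 mm: stood on the bench leaning under about 20 degrees it settles upright.
- block (a point): On the burner's axis, z 68 mm above its foot; axes as the burner. Square brass valve block 26 x 26 mm, z 46-84 mm; grip its free +y and -y faces. Black knob 16 mm across on the +x face, x 20-36 mm, centred at z 64 mm. Above the block a nozzle 21 mm across to z 104 mm. Below it the hexagonal brass collar, z 24-46 mm, 56 mm across flats, 65 mm across corners (two corners at +y and -y).
- lug (a point): Tip of the +y lug of the burner's foot, 30 mm from the axis, z 11 mm; axes as the burner. The two like lugs, at +y and -y, are 12 mm wide (along x) and 6 mm thick (z 8-14 mm).
- cartridge: Squat white gas cartridge 108 mm across in a dark steel foot (136 mm over its clamps) fixed to the bench; on top a steel bayonet collar 76 mm across, its rim 108 mm above the bench. Origin: centre of the underside; z up, y through the collar's two notches.
- mouth (a point): Centre of the collar's mouth, level with its rim; axes as the cartridge. Bore 49 mm across. With the lugs over the notches the foot sinks 11 mm into it and then meets the sprung valve; with the lugs off the notches they rest on the rim and the foot is only 8 mm deep. Pressed on against the spring, the hexagonal collar lands on the rim when the foot is 24 mm deep.
- notch (a point): Middle of the collar's +y notch at the rim, 27 mm from the axis; axes as the cartridge. Two like notches at +y and -y, each 17 mm wide, reaching 31 mm from the axis; the burner goes in either way round. With its foot at least 22 mm deep the burner turns, only clockwise from above, to a stop at 95 degrees; past about 81 degrees the lugs can rise 3 mm into lock pockets (foot 19 mm deep).
- valve (a joint): Sprung valve stem in the middle of the collar: m of downward travel. 0 when up, 0.011 or more while the lugs pass below the rim, 0.013 fully pressed, 0.008 when the burner is locked. The spring takes about 5 N to start, 8 N at 0.008 and 10 N at 0.013.
- flux_jar: Bystander: green glass jar with a dark lid, 54 mm across, 62 mm tall; origin under its centre.
- spool: Bystander: spool of solder wire standing on its flange, 60 mm across, 42 mm tall; origin under its centre.
- charcoal: Bystander: black soldering block, 90 x 55 x 28 mm; origin under its centre, x along its length.
- dish: Bystander: small white dish, 80 mm across, 28 mm tall; origin under its centre.
- tweezers: Bystander: cross-lock tweezers lying flat, about 120 mm long, 9 mm tall; x along their length.
- brush: Bystander: brush lying flat, 170 mm long; x along its length.
- third_hand: Third hand fixed to the bench: round foot 84 mm across, post, and a crossbar 170 mm long (along y) 115 mm above the bench carrying two small clamps that reach 65 mm towards -x; 144 mm tall; origin under the foot's centre.
Not all that is in view belongs to the job. Several things look just like the burner: the one meant starts farthest from the robot's base.

How it is judged (in metres and radians):
On the way, in this order (a step that is already met when the one before it is completed fails the run):
1. the burner head stands upright by itself, let go (angle between burner's own z axis and vertical below 0.2 rad and contact force between the fingers and burner below 0.05 N and linear speed of burner below 0.03 m/s), for 0.2 s.
2. it is pressed down in the cartridge's collar against the spring, its lugs below the rim (value of joint valve above 0.0105 m and horizontal distance between burner and mouth below 0.005 m and angle between burner's own z axis and vertical below 0.12 rad).
At the end, for the whole second after the job is handed in: The burner head stands locked in the cartridge's collar: turned at least 78 degrees from the notches, centred within 5 mm, upright within 0.1 rad, its lugs risen into the lock pockets (foot 17 to 20.8 mm below the rim, valve pressed 6 to 9.8 mm), at rest and let go (angle between the y axis of burner and the y axis of mouth, either way round above 1.36 rad and horizontal distance between burner and mouth below 0.005 m and z of burner in the frame of mouth between -0.0208 and -0.017 m and value of joint valve between 0.006 and 0.0098 m and angle between burner's own z axis and vertical below 0.1 rad and linear speed of burner below 0.02 m/s); the robot touches nothing.
It fails at once if a bystander is shifted by more than 30 mm (distance of any of flux_jar, spool, charcoal, dish, tweezers, brush from where it was at the start of the episode above 0.03 m).
It fails at once if the glass flux jar is knocked over (angle between flux_jar's own z axis and vertical above 0.5 rad).
It also fails if it takes over 70 s, if anything falls off the work surface, if the arm or the gripper's body presses on something with over 40 N, if the wrist force passes 120 N, or if a joint passes its speed limit or range.

## Robot

A 6-joint arm with a two-finger parallel gripper is mounted at the origin on the work surface. World frame = base frame: x ahead of the robot, y to its left, z up, the work surface at z = 0. Lengths are in mm, angles in rad, forces in N, time in s.
With the tool pointing down it reaches from about 300 to 775 mm from the base axis. Payload 14.6 kg.
Tool frame: the origin (TCP) lies midway between the tips of the shut fingers; the grasp point (between the pads) lies 19 mm behind it; z points along the fingers, y is the direction in which the jaws open and shut (so a half turn about z gives the same grasp; the last joint's range is limited). The gripper opens to 94 mm and grips with 3 to 60 N. Pads are 16 mm wide; open, the fingers measure 119 mm over their backs; the gripper's body (75 mm by 177 mm) begins 78 mm behind the grasp point.
Start: joints at [-1.177, 0.3, 1.521, -0, 1.321, -0.067], TCP at [244.557, -492.627, 205.446] pointing down, gripper open.
Joint ranges: [-3.03, 3.03], [-0.79, 2.21], [0.23, 2.52], [-1.04, 4.18], [0, 3.07], [-2.55, 2.55]. Speed limits (rad/s): [2.22, 2.22, 2.57, 3.14, 3.14, 3.14].

## Interface

Orientations are given as [roll, pitch, yaw] about the fixed x, y, z axes, in that order (R = Rz(yaw) Ry(pitch) Rx(roll)).
In Python, from cell import manip gives the robot as it stands.
- The arm moves only by the tool play_rows, never from a script. Its argument "commands" is a list of rows, each an object of numbers: "x", "y", "z": the shift along the tool's x, y, z in m; "wx", "wy", "wz": the turn, a rotation vector about the tool's x, y, z in degrees; "grip": the opening, from 0 (shut) to 1 (fully open). In form: [{"x": .., "y": .., "z": .., "wx": .., "wy": .., "wz": .., "grip": ..}, ...]. A call has 1 to 20 rows; each row shifts and turns the commanded pose from where the row before left it, along the tool's axes as they then stand; what a row does not reach is not made up. A row lasts 1/8 s, in which the tool goes at most 62.5 mm and 10.7 degrees, less where a joint would pass 70% of its speed; a pose out of reach is approached as far as the arm can. A call is refused whole if a number of a shift passes 0.0625 or a number of a turn 10.7, either way. A call with a gripper value outside its range is refused whole. The fingers move at their own pace and stop on an object; "squeeze" is the grip in N (left out, the last holds). Time passes only in rows, so rows that do not move let the fingers close. It gives the time, the measured TCP pose, the force and the opening at its end, in the units of the state.
- manip.read_state(): the state, without advancing time (a new reading comes with each control period).
- manip.camera(name): name is "side" or "top" or "wrist"; returns (picture, depth): 384x512x3 uint8, red, green, blue; 384x512 float32, mm along the optical axis (not along the pixel's ray), 0 where there is no reading.
- manip.camera_info(name): a dict with "intrinsics" (3x3 intrinsics, pixels), "camera_from_world" (4x4, takes a point from world to camera coordinates); the wrist camera has in their place "tool_from_camera" (4x4, takes a point from camera to tool coordinates, whose origin is the TCP and whose axes are the flange's). Camera axes: x right, y up, looking along -z (the intrinsics and any distortion apply to the point x, -y, -z); pixel columns grow to the right and rows downward; lengths in mm; the calibration is good to about 2 mm. A picture is of the moment at which its call begins: read the wrist's pose just before it. camera_info takes no time and is no camera call.
- manip.sign_off(): hands the job in, once; it reports no verdict.
The state is a dict: "clock": time; "joints": joint angles; "qd": joint speeds; "effort": joint torques, N m; "eef_pos": TCP position; "eef_rot": TCP orientation; "wrist_force": force on the tool from outside, world axes, zero at the start; "moment": the same for the moment, N m; "finger_gap": finger opening in mm.
Only numpy, scipy, OpenCV 4.12 (cv2) and the standard library are available. Lean on these libraries where they do the work, as an engineer would, in place of code of your own. Each camera call takes 0.05 s, during which the arm holds its last target.

## Working session

There is one attempt and no reset: what is moved stays moved. The work goes in short steps, Python scripts to look and compute and a tool call to move; the robot and the scene stay as the last step left them, time stands still between calls to the robot, and variables do not carry over. Pictures are saved under pics/ and viewed, and the job is handed in when it is done.

Besides the shell and the picture viewer there is one more tool, called after "Emit:" by a JSON object that holds its "op" and its "data", one argument or row to a line. play_rows: Moves the arm, as the interface text tells. Its arguments: {"type":"object","properties":{"commands":{"type":"array"},"squeeze":{"type":"number"}},"required":["commands"]}

```bash
ls; mkdir -p pics
cat > h.py <<'E'
import numpy as np, cv2
from cell import manip
def save(n,f):
    p,d=manip.camera(n); cv2.imwrite(f'pics/{f}.png',p[:,:,::-1]); np.save(f'pics/{f}.npy',d); return p,d
E
python3 - <<'E'
from h import *
for n in ('side','top','wrist'):
    s=manip.read_state(); p,d=save(n,n+'0'); 
    i=manip.camera_info(n); print(n,{k:np.round(v,3).tolist() if not isinstance(v,str) else v for k,v in i.items()}, d.min(),d.max())
print(manip.read_state())
E
```

```text
pics
side {'intrinsics': [[380.104, 0.0, 250.002], [0.0, 380.104, 195.706], [0.0, 0.0, 1.0]], 'camera_from_world': [[-0.889, -0.458, -0.005, 458.039], [0.298, -0.586, 0.753, -232.04], [-0.348, 0.668, 0.657, -993.924], [0.0, 0.0, 0.0, 1.0]]} 0.0 3635.9993
top {'intrinsics': [[448.481, 0.0, 256.853], [0.0, 448.481, 192.896], [0.0, 0.0, 1.0]], 'camera_from_world': [[0.024, -1.0, 0.002, -24.383], [0.995, 0.024, 0.101, -537.441], [-0.101, -0.001, 0.995, -1484.165], [0.0, 0.0, 0.0, 1.0]]} 0.0 2406.0806
wrist {'intrinsics': [[272.682, 0.0, 256.187], [0.0, 272.682, 191.187], [0.0, 0.0, 1.0]], 'tool_from_camera': [[0.0, 0.958, 0.285, 83.965], [1.0, -0.0, -0.0, -0.817], [-0.0, 0.285, -0.958, -178.871], [0.0, 0.0, 0.0, 1.0]]} 0.0 1463.5006
{'clock': 0.15, 'joints': array([-1.17661485e+00,  3.00352699e-01,  1.52142392e+00, -1.02355550e-05,
        1.32072718e+00, -6.66115800e-02]), 'qd': array([-9.67360934e-04, -1.17260509e-03, -1.52958609e-03, -1.37750204e-04,
       -1.52954468e-03,  6.49382997e-05]), 'effort': array([ 1.17200201e-03, -5.31963444e+01, -3.52824819e+01,  7.07777822e-02,
        2.35742913e-02, -7.95711230e-05]), 'eef_pos': array([ 244.47346605, -492.45285309,  205.01776885]), 'eef_rot': array([-3.14068286e+00, -5.07554631e-05,  4.60795569e-01]), 'wrist_force': array([-0.34578375,  0.295723  , -0.54478509]), 'moment': array([ 0.00118211,  0.00593693, -0.0049647 ]), 'finger_gap': 94.1023745878196}
```

View pics/side0.png

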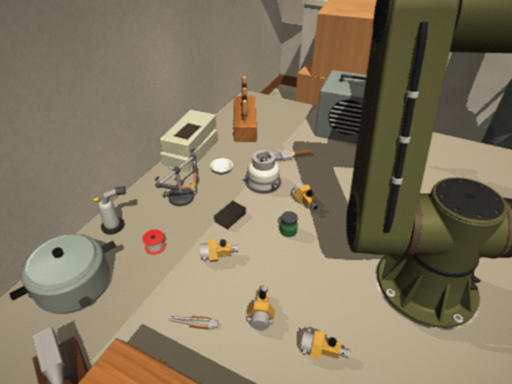

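View pics/top0.png

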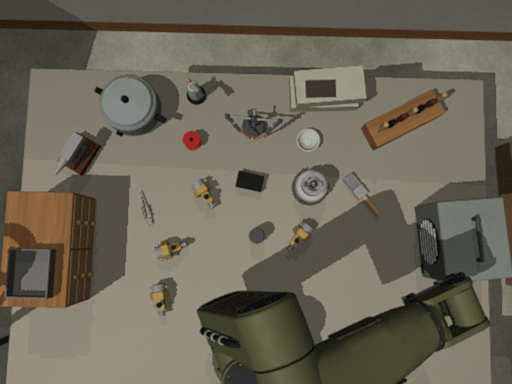

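View pics/wrist0.png

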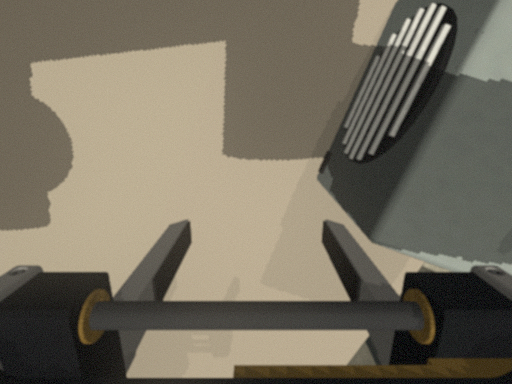

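Four burner-like heads lie in the top view, at about (204,192), (171,248), (159,298) and (300,235). The cartridge is at (310,187). I'll measure them.

```bash
cat >> h.py <<'E'
def w2c(n): 
    i=manip.camera_info(n); return np.array(i['camera_from_world'],float),np.array(i['intrinsics'],float)
def ray(n,u,v,T=None):
    T_,K=w2c(n) if n!='wrist' else (T,np.array(manip.camera_info('wrist')['intrinsics']))
    R=T_[:3,:3]; o=-R.T@T_[:3,3]
    d=np.array([(u-K[0,2])/K[0,0],-(v-K[1,2])/K[1,1],-1]); return o,R.T@d
def onz(n,u,v,z,T=None):
    o,d=ray(n,u,v,T); return o+d*(z-o[2])/d[2]
def pt(n,u,v,dep,T=None):
    o,d=ray(n,u,v,T); return o+d*dep
def wristT(s):
    from scipy.spatial.transform import Rotation as Ro
    A=np.eye(4);A[:3,:3]=Ro.from_euler('xyz',s['eef_rot']).as_matrix();A[:3,3]=s['eef_pos']
    return np.linalg.inv(A@np.array(manip.camera_info('wrist')['tool_from_camera'],float))
def proj(n,p,T=None):
    T_,K=w2c(n) if n!='wrist' else (T,np.array(manip.camera_info('wrist')['intrinsics']))
    c=T_[:3,:3]@np.array(p)+T_[:3,3]; return K[0,2]-K[0,0]*c[0]/c[2], K[1,2]+K[1,1]*c[1]/c[2]
E
python3 - <<'E'
from h import *
for q in [(204,192),(171,248),(159,298),(300,235)]:
    p=onz('top',*q,28); print(q,p.round(),np.hypot(*p[:2]).round())
p=cv2.imread('pics/top0.png')
a=cv2.resize(p[160:320,120:360],None,fx=3.3,fy=3.3,interpolation=cv2.INTER_CUBIC); cv2.imwrite('pics/a.png',a)
E
```

```text
(204, 192) [536. 167.  28.] 562.0
(171, 248) [347. 270.  28.] 439.0
(159, 298) [183. 302.  28.] 353.0
(300, 235) [ 400. -159.   28.] 430.0
```

View pics/a.png

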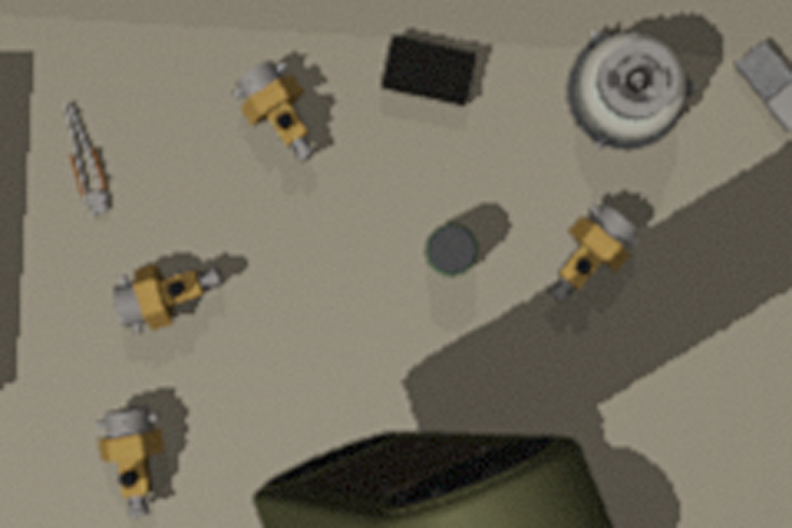

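Run:
```python
from h import *
p=cv2.imread('pics/top0.png'); d=np.load('pics/top0.npy')
T,K=w2c('top')
v,u=np.mgrid[0:384,0:512]
c=np.stack([(u-K[0,2])/K[0,0]*d,-(v-K[1,2])/K[1,1]*d,-d],-1)
W=(c-T[:3,3])@T[:3,:3]
sub=W[160:215,285:340]
m=(sub[...,2]>95)&(sub[...,2]<125)
q=sub[m]; print(len(q),q.mean(0),np.median(q[:,2]))
(e)=cv2.minEnclosingCircle(q[:,:2].astype(np.float32));print(e)
print(np.round(sub[::4,::4,2]).astype(int))
hsv=cv2.cvtColor(p,cv2.COLOR_BGR2HSV)
m=cv2.inRange(hsv,(10,110,70),(30,255,255)); 
b=np.zeros_like(m);b[160:230,180:230]=m[160:230,180:230]
print(b.sum()/255, W[b>0].mean(0))
for f,sc in (('top0',10),):
    cv2.imwrite('pics/b.png',np.hstack([cv2.resize(p[170:220,180:230],(400,400),interpolation=2),cv2.resize(p[165:210,288:333],(400,400),interpolation=2)]))
p=cv2.imread('pics/side0.png')
cv2.imwrite('pics/c.png',np.hstack([cv2.resize(p[230:275,190:250],(400,300),interpolation=2),cv2.resize(p[145:190,235:295],(400,300),interpolation=2)]))
```

```text
280 [ 565.33929832 -188.98105092  106.08168721] 106.79545710584244
((565.66259765625, -189.02789306640625), 38.23276138305664)
[[   0   -1   -1    0   -5   -3   -4   -6   -4    1    2    3    4    0]
 [   6    2    3   -2   -1   -1    5   -4    2   -5   -2   -6    1    2]
 [   1    0    0    5    2   -2    1    2   -6   -1   -2   -1    0    2]
 [  -3    0    4   -5   62   70  103  107   71   -3    4   -7   -2    2]
 [  -2    2    0   43   74  110  106   83  106  109   -5   -4   -3   -8]
 [  -6   10   -1   68   95  109   83   96   77  102   70   -3    4   -1]
 [   1   -1    5   73  105   85   95   95   83   79   71    7    1    3]
 [   4   -1   -1   69   82  105   75   82   83  104   70   -5    4 1531]
 [  -7    0    4   65   75  102  106  111  108   73   64   -1    1    7]
 [  -4   -1    5   13   63   74   72   78   73   70    5    5   -5    2]
 [   0    3    0    2   34   55   61   63   43    4   -3   -3    1    7]
 [   4   -5   -1   -2   22    0    9    5   -2   -3   -4    6   -5    0]
 [   4    2   -3   -2   -6   -7   -2   -2   -2   -7    3    0   -3    2]
 [  -5   -7   -3   -7    2   -3    3   -3   -4    3   -1   -4    2   -1]]
198.0 [533.37207925 165.16487154  53.27910297]
```

View pics/b.png

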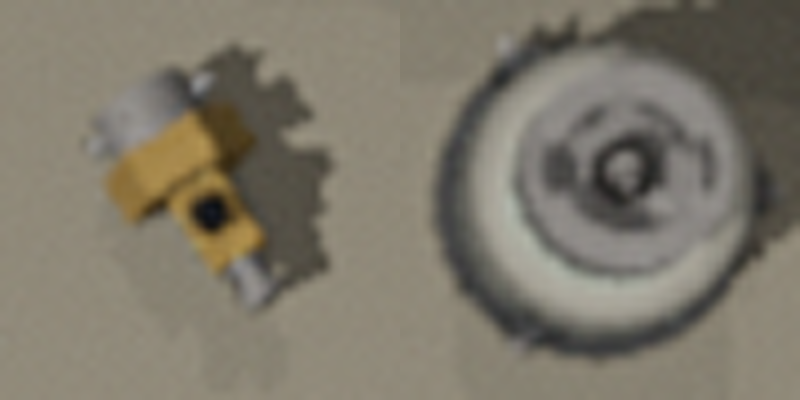

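View pics/c.png

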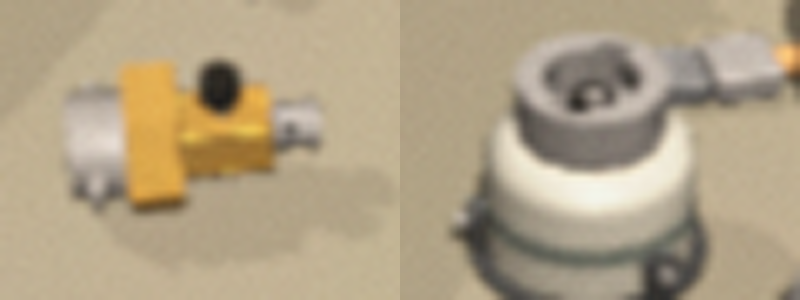

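Emit:
{"op": "play_rows", "data": {
  "commands": [
    {"y": -0.043},
    {"y": -0.043},
    {"y": -0.043,"z": -0.015},
    {"x": 0.053},
    {"x": 0.053},
    {"x": 0.053},
    {"x": 0.053},
    {"x": 0.053},
    {"x": 0.053},
    {"x": 0.053},
    {"x": 0.051},
    {},
    {}
  ]
}}

```text
$.commands[0]: bad value
```

Run:
```python
from h import *
s=manip.read_state(); print(s['clock'],s['joints'].round(4),s['eef_pos'],s['eef_rot'])
save('wrist','w1'); np.save('pics/w1T.npy',wristT(s))
p=cv2.imread('pics/w1.png'); cv2.imwrite('pics/w1b.png',p)
```

```text
0.15 [-1.1766  0.3004  1.5214 -0.      1.3207 -0.0666] [ 244.47346605 -492.45285309  205.01776885] [-3.14068286e+00 -5.07554631e-05  4.60795569e-01]
```

View pics/w1.png

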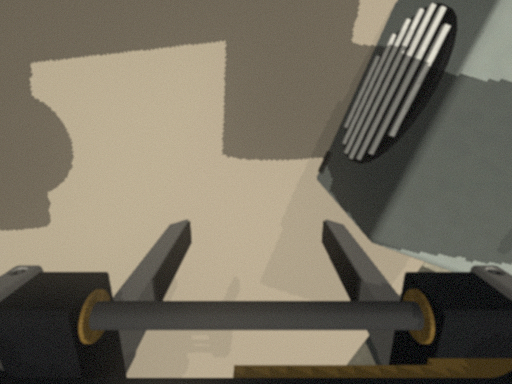

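Emit:
{"op": "play_rows", "data": {
  "commands": [
    {"x": 0,"y": -0.043,"z": 0,"wx": 0,"wy": 0,"wz": 0,"grip": 1},
    {"x": 0,"y": -0.043,"z": 0,"wx": 0,"wy": 0,"wz": 0,"grip": 1},
    {"x": 0,"y": -0.043,"z": -0.015,"wx": 0,"wy": 0,"wz": 0,"grip": 1},
    {"x": 0.053,"y": 0,"z": 0,"wx": 0,"wy": 0,"wz": 0,"grip": 1},
    {"x": 0.053,"y": 0,"z": 0,"wx": 0,"wy": 0,"wz": 0,"grip": 1},
    {"x": 0.053,"y": 0,"z": 0,"wx": 0,"wy": 0,"wz": 0,"grip": 1},
    {"x": 0.053,"y": 0,"z": 0,"wx": 0,"wy": 0,"wz": 0,"grip": 1},
    {"x": 0.053,"y": 0,"z": 0,"wx": 0,"wy": 0,"wz": 0,"grip": 1},
    {"x": 0.053,"y": 0,"z": 0,"wx": 0,"wy": 0,"wz": 0,"grip": 1},
    {"x": 0.053,"y": 0,"z": 0,"wx": 0,"wy": 0,"wz": 0,"grip": 1},
    {"x": 0.051,"y": 0,"z": 0,"wx": 0,"wy": 0,"wz": 0,"grip": 1},
    {"x": 0,"y": 0,"z": 0,"wx": 0,"wy": 0,"wz": 0,"grip": 1},
    {"x": 0,"y": 0,"z": 0,"wx": 0,"wy": 0,"wz": 0,"grip": 1}
  ]
}}

```text
clock: 1.82
eef_pos: [564.7, -189.6, 220.1]
eef_rot: [-3.141, 0.001, 0.461]
wrist_force: [0.5, 0.4, 0.7]
finger_gap: 94.2
```

```bash
cat >> h.py <<'E'
def look(f):
    s=manip.read_state(); print(round(s['clock'],2),s['joints'].round(4).tolist(),s['eef_pos'].round(2),s['eef_rot'].round(4),s['wrist_force'].round(1),s['finger_gap'].round(1))
    p,d=save('wrist',f); np.save(f'pics/{f}T.npy',wristT(s)); np.save(f'pics/{f}s.npy',np.r_[s['joints'],s['eef_pos'],s['eef_rot']])
    return s,p,d
E
python3 -c "
from h import *
look('w1')"
```

```text
Traceback (most recent call last):
  File "h.py", line 23, in look
    s=manip.read_state(); print(round(s['clock'],2),s['joints'].round(4).tolist(),s['eef_pos'].round(2),s['eef_rot'].round(4),s['wrist_force'].round(1),s['finger_gap'].round(1))
                                                                                                                                                        ^^^^^^^^^^^^^^^^^^^^^
AttributeError: 'float' object has no attribute 'round'
```

```bash
sed -i "s/s\['finger_gap'\].round(1)/round(s['finger_gap'],1)/" h.py
python3 -c "
from h import *
look('w2')"
```

```text
1.82 [-0.3854, 0.3927, 1.3627, -0.0002, 1.387, 0.7246] [ 564.66 -189.62  220.12] [-3.1411e+00  7.0000e-04  4.6090e-01] [0.5 0.4 0.7] 94.2
```

View pics/w2.png

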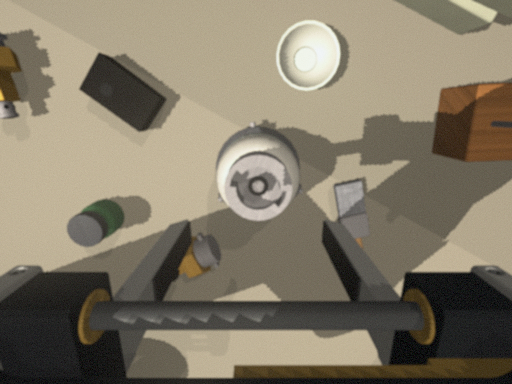

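Run:
```python
from h import *
p=cv2.imread('pics/w2.png'); q=cv2.resize(p[140:230,215:305],(540,540),interpolation=2)
q=cv2.convertScaleAbs(q,alpha=1.4)
cv2.imwrite('pics/d.png',q)
T=np.load('pics/w2T.npy'); print(onz('wrist',260,186,108,T))
```

```text
[ 569.11335252 -191.3105652   108.        ]
```

View pics/d.png

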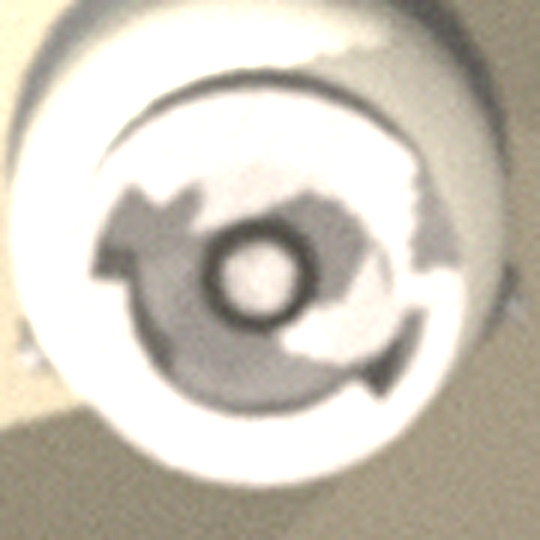

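Run:
```python
from h import *
T=np.load('pics/w2T.npy')
# rectify: top-down view at z=108, 0.2 mm/px, x up, y left, centred (567,-190)
p=cv2.imread('pics/w2.png')
P=[(567+50,-190+50),(567+50,-190-50),(567-50,-190-50),(567-50,-190+50)]
src=np.float32([proj('wrist',(a,b,108),T) for a,b in P]); dst=np.float32([(0,0),(600,0),(600,600),(0,600)])
q=cv2.warpPerspective(p,cv2.getPerspectiveTransform(src,dst),(600,600),flags=cv2.INTER_CUBIC)
cv2.imwrite('pics/e.png',q)
```

```text
(no output)
```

View pics/e.png

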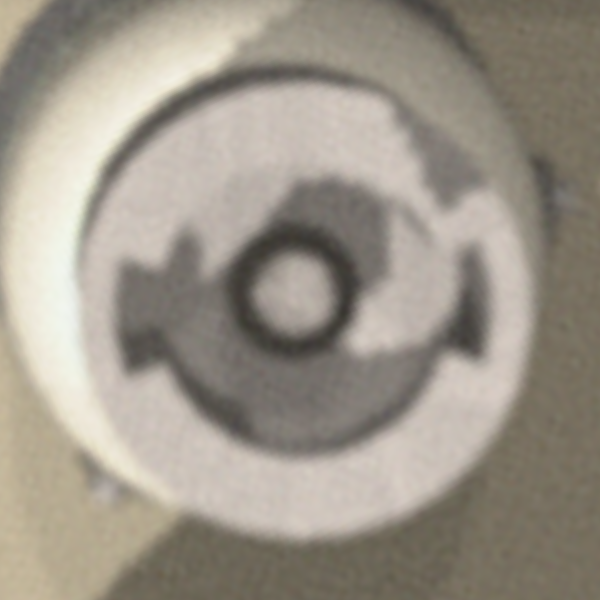

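Emit:
{"op": "play_rows", "data": {
  "commands": [
    {"x": 0.0171,"y": -0.0473,"z": 0.0,"wx": 0,"wy": 0,"wz": 0,"grip": 1},
    {"x": 0.0171,"y": -0.0473,"z": 0.0,"wx": 0,"wy": 0,"wz": 0,"grip": 1},
    {"x": 0.0171,"y": -0.0473,"z": 0.01,"wx": 0,"wy": 0,"wz": 0,"grip": 1},
    {"x": 0.0171,"y": -0.0473,"z": 0.01,"wx": 0,"wy": 0,"wz": 0,"grip": 1},
    {"x": 0.0171,"y": -0.0473,"z": 0.01,"wx": 0,"wy": 0,"wz": 0,"grip": 1},
    {"x": 0.0171,"y": -0.0473,"z": 0.01,"wx": 0,"wy": 0,"wz": 0,"grip": 1},
    {"x": 0.0171,"y": -0.0473,"z": 0.015,"wx": 0,"wy": 0,"wz": 0,"grip": 1},
    {"x": 0,"y": 0,"z": 0,"wx": 0,"wy": 0,"wz": -10.3,"grip": 1},
    {"x": 0,"y": 0,"z": 0,"wx": 0,"wy": 0,"wz": -10.3,"grip": 1},
    {"x": 0,"y": 0,"z": 0,"wx": 0,"wy": 0,"wz": -10.3,"grip": 1},
    {"x": 0,"y": 0,"z": 0,"wx": 0,"wy": 0,"wz": -10.3,"grip": 1},
    {"x": 0,"y": 0,"z": 0,"wx": 0,"wy": 0,"wz": -10.3,"grip": 1},
    {"x": 0,"y": 0,"z": 0,"wx": 0,"wy": 0,"wz": -10.3,"grip": 1},
    {"x": 0,"y": 0,"z": 0,"wx": 0,"wy": 0,"wz": -10.3,"grip": 1},
    {"x": 0,"y": 0,"z": 0,"wx": 0,"wy": 0,"wz": -10.3,"grip": 1},
    {"x": 0,"y": 0,"z": 0,"wx": 0,"wy": 0,"wz": -10.3,"grip": 1}
  ]
}}

```text
clock: 3.88
eef_pos: [525.0, 159.2, 165.9]
eef_rot: [3.141, 0.0, 2.083]
wrist_force: [-0.3, 0.1, -0.8]
finger_gap: 93.9
```

Emit:
{"op": "play_rows", "data": {
  "commands": [
    {"x": 0,"y": 0,"z": 0,"wx": 0,"wy": 0,"wz": -10.3,"grip": 1},
    {"x": 0,"y": 0,"z": 0,"wx": 0,"wy": 0,"wz": -10.3,"grip": 1},
    {"x": 0,"y": 0,"z": 0,"wx": 0,"wy": 0,"wz": -10.3,"grip": 1},
    {"x": 0,"y": 0,"z": 0,"wx": 0,"wy": 0,"wz": -10.3,"grip": 1},
    {"x": 0,"y": 0,"z": 0,"wx": 0,"wy": 0,"wz": -10.3,"grip": 1},
    {"x": 0,"y": 0,"z": 0,"wx": 0,"wy": 0,"wz": -10.3,"grip": 1},
    {"x": 0,"y": 0,"z": 0,"wx": 0,"wy": 0,"wz": -10.3,"grip": 1},
    {"x": 0,"y": 0,"z": 0,"wx": 0,"wy": 0,"wz": -10.3,"grip": 1},
    {"x": 0,"y": 0,"z": 0,"wx": 0,"wy": 0,"wz": -10.3,"grip": 1},
    {"x": 0,"y": 0,"z": 0,"wx": 0,"wy": 0,"wz": 0,"grip": 1},
    {"x": 0,"y": 0,"z": 0,"wx": 0,"wy": 0,"wz": 0,"grip": 1}
  ]
}}

```text
clock: 5.25
eef_pos: [525.1, 159.8, 165.7]
eef_rot: [-3.141, 0.0, -2.591]
wrist_force: [0.6, -0.1, -0.5]
finger_gap: 94.3
```

Run:
```python
from h import *
s,p,d=look('w3'); T=np.load('pics/w3T.npy')
c=(533,165); r=75; z=28
P=[(c[0]+r,c[1]+r),(c[0]+r,c[1]-r),(c[0]-r,c[1]-r),(c[0]-r,c[1]+r)]
src=np.float32([proj('wrist',(a,b,z),T) for a,b in P]); dst=np.float32([(0,0),(600,0),(600,600),(0,600)])
q=cv2.warpPerspective(p[:,:,::-1].copy(),cv2.getPerspectiveTransform(src,dst),(600,600),flags=cv2.INTER_CUBIC)
cv2.imwrite('pics/f.png',q)
```

```text
5.25 [0.2288, 0.3324, 1.5735, -0.0, 1.2352, -1.8923] [525.12 159.84 165.73] [-3.1414e+00  4.0000e-04 -2.5914e+00] [ 0.6 -0.1 -0.5] 94.3
```

View pics/w3.png

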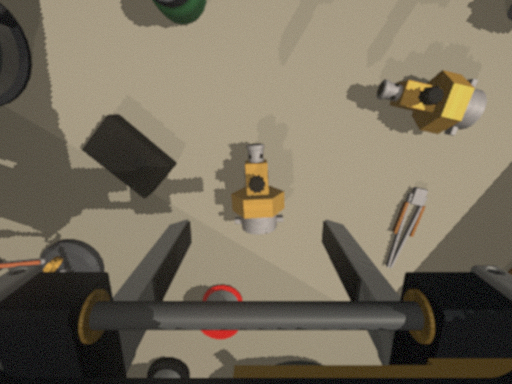

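View pics/f.png

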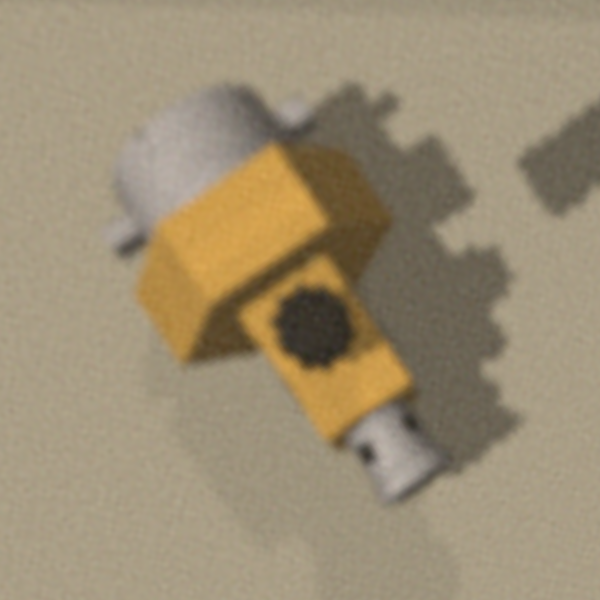

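Run:
```python
from h import *
T=np.load('pics/w3T.npy')
def raw(u,v,z):
    a=(533+75-v/4,165+75-u/4,28); return onz('wrist',*proj('wrist',a,T),z,T)
A=raw(371,414,41);B=raw(283,280,41);K=raw(313,327,64);H=(raw(185,362,28)+raw(388,215,28))/2;L=(raw(125,238,28)+raw(295,115,28))/2
for n,q in dict(A84=A,B46=B,K64=K,H46=H,L11=L).items(): print(n,q.round(1))
n=A[:2]-L[:2]; print(np.hypot(*n), np.degrees(np.arctan2(n[1],n[0])))
for an in (213.5,215,216):
    n=np.array([np.cos(np.radians(an)),np.sin(np.radians(an))])
    for q,zb in ((A,84),(B,46),(K,64),(H,46),(L,11)): print(an,zb,(q[:2]+n*(72-zb)).round(1))
```

```text
A84 [502.4 146.   41. ]
B46 [534.6 167.1  41. ]
K64 [518.1 156.7  64. ]
H46 [535.9 168.4  28. ]
L11 [563.9 187.5  28. ]
74.11972669791324 -145.9738983296273
213.5 84 [512.5 152.6]
213.5 46 [512.9 152.8]
213.5 64 [511.4 152.3]
213.5 46 [514.2 154. ]
213.5 11 [513.  153.8]
215 84 [512.3 152.9]
215 46 [513.3 152.2]
215 64 [511.5 152.1]
215 46 [514.6 153.5]
215 11 [513.9 152.5]
216 84 [512.2 153.1]
216 46 [513.5 151.8]
216 64 [511.6 152. ]
216 46 [514.8 153.1]
216 11 [514.5 151.6]
```

Run:
```python
from h import *
print('jar',onz('top',257,233,62),'charcoal',onz('top',250,181,28))
```

```text
jar [402.91095517 -14.94580618  62.        ] charcoal [577.5847155   12.89153087  28.        ]
```

Emit:
{"op": "play_rows", "data": {
  "commands": [
    {"x": 0,"y": 0,"z": 0,"wx": 0,"wy": 0,"wz": -2.8,"grip": 1},
    {"x": 0,"y": 0,"z": 0,"wx": 0,"wy": -9,"wz": 0,"grip": 1},
    {"x": 0,"y": 0,"z": 0,"wx": 0,"wy": -9,"wz": 0,"grip": 1},
    {"x": 0,"y": 0,"z": 0,"wx": 0,"wy": -9,"wz": 0,"grip": 1},
    {"x": 0,"y": 0,"z": 0,"wx": 0,"wy": -9,"wz": 0,"grip": 1},
    {"x": 0,"y": 0,"z": 0,"wx": 0,"wy": -9,"wz": 0,"grip": 1},
    {"x": 0,"y": 0,"z": 0,"wx": 0,"wy": 0,"wz": 0,"grip": 1},
    {"x": 0,"y": 0,"z": 0,"wx": 0,"wy": 0,"wz": 0,"grip": 1}
  ]
}}

```text
clock: 6.3
eef_pos: [522.6, 182.7, 187.6]
eef_rot: [-3.124, 0.741, -2.559]
wrist_force: [0.7, 0.2, -0.2]
finger_gap: 94.2
```

Run:
```python
from h import *
s,p,d=look('w4')
```

```text
6.3 [0.1332, 0.0183, 2.0728, 0.6923, 0.4494, -2.5526] [522.59 182.67 187.65] [-3.124   0.7406 -2.5589] [ 0.7  0.2 -0.2] 94.2
```

View pics/w4.png

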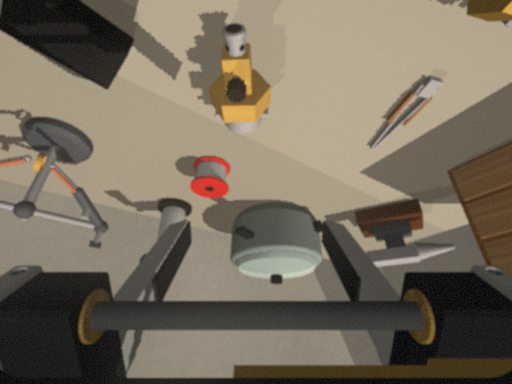

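```bash
cat > kin.py <<'E'
import numpy as np
from scipy.spatial.transform import Rotation as R
from scipy.optimize import least_squares
def fk(q,P):
    a1,d1,L1,a3,L2,d6=P
    R1=R.from_euler('z',q[0]); R2=R1*R.from_euler('y',q[1]); R3=R1*R.from_euler('y',q[1]+q[2])
    R6=R3*R.from_euler('z',q[3])*R.from_euler('y',q[4])*R.from_euler('z',q[5]+np.pi/2)
    p=R1.apply([a1,0,d1])+R2.apply([0,0,L1])+R3.apply([a3,0,L2])+R6.apply([0,0,d6])
    return p,R6
lo=np.array([-3.03,-.79,.23,-1.04,0,-2.55]);hi=np.array([3.03,2.21,2.52,4.18,3.07,2.55])
try: P=np.load('P.npy')
except Exception: P=None
def ik(p,Rt,q0):
    f=lambda q:(lambda r:np.r_[(r[0]-p)/100,(r[1].inv()*Rt).as_rotvec()])(fk(q,P))
    s=least_squares(f,np.clip(q0,lo+1e-3,hi-1e-3),bounds=(lo,hi)); return s.x,np.abs(s.fun).max()
E
python3 - <<'E'
from kin import *
S=[np.r_[[-1.17661485,.300352699,1.52142392,-1e-5,1.32072718,-.0666115],[244.47346605,-492.45285309,205.01776885],[-3.14068286,-5e-5,.460795569]]]+[np.load(f'pics/w{i}s.npy') for i in (2,3,4)]
def f(P):
    return np.concatenate([fk(s[:6],P)[0]-s[6:9] for s in S])
s=least_squares(f,[0,350,400,0,400,250]); print(s.x.round(1),f(s.x).round(1)); print(np.linalg.svd(s.jac)[1])
for t in S: print((fk(t[:6],s.x)[1].inv()*R.from_euler('xyz',t[9:])).magnitude())
np.save('P.npy',s.x)
E
```

```text
[-181.7  130.1  607.9   -5.2  559.1  369.9] [-36.8  -6.7   2.   -7.6 -36.4   4.1   7.1 -35.9  -9.9   3.6  -8.7   3.8]
[3.90092303 2.87918918 0.63634921 0.27359379 0.10867588 0.03831983]
9.923657897673048e-07
3.6817504116705414e-16
3.9605386257184994e-16
5.594745429521664e-16
```

```bash
sed -i 's/a1,d1,L1,a3,L2,d6=P/a1,d1,L1,a3,L2,d6,b1=P/; s/R1.apply(\[a1,0,d1\])/R1.apply([a1,b1,d1])/' kin.py
python3 - <<'E'
from kin import *
S=[np.r_[[-1.17661485,.300352699,1.52142392,-1e-5,1.32072718,-.0666115],[244.47346605,-492.45285309,205.01776885],[-3.14068286,-5e-5,.460795569]]]+[np.load(f'pics/w{i}s.npy') for i in (2,3,4)]
def f(P):
    return np.concatenate([fk(s[:6],P)[0]-s[6:9] for s in S])
s=least_squares(f,[0,350,400,0,400,250,37]); print(s.x.round(2),f(s.x).round(2)); print(np.linalg.svd(s.jac)[1])
np.save('P.npy',s.x)
E
```

```text
[ -0.   221.2  424.2   40.9  447.5  270.64  36.6 ] [ 0.  0.  0. -0. -0.  0.  0. -0. -0.  0. -0.  0.]
[3.90112971 2.87925588 2.00336859 0.62691928 0.2699337  0.10129242
 0.03805035]
```

```bash
cat > plan.py <<'E'
from kin import *
def pose(g,n_deg,lean,t,flip):
    # burner: n horizontal dir of foot->nozzle when lying; lean=0 lying,90 standing; grasp pt g; returns TCP, R
    n=np.array([np.cos(np.radians(n_deg)),np.sin(np.radians(n_deg)),0]);up=np.array([0,0,1.]);l=np.radians(lean)
    zb=n*np.cos(l)+up*np.sin(l); xb=up*np.cos(l)-n*np.sin(l)
    t=np.radians(t); z=-xb*np.cos(t)-zb*np.sin(t); x=zb*np.cos(t)-xb*np.sin(t)
    if flip: x=-x
    return np.array(g)+19*z, R.from_matrix(np.c_[x,np.cross(z,x),z])
E
python3 - <<'E'
from plan import *
q0=np.load('pics/w4s.npy')[:6]
import itertools
def best(p,Rt):
    out=[]
    for q4,q6,q5 in itertools.product((0,.7,-.7,3,2),(-2,0,2),(.5,1.5,2.3)):
        q,e=ik(p,Rt,np.array([np.arctan2(p[1],p[0]),.3,1.6,q4,q5,q6]))
        if e<1e-3 and not any(np.allclose(q,o,atol=1e-2) for o in out): out.append(q)
    return out
for t in (30,45):
  for fl in (0,1):
    print('t',t,fl)
    for lean,g,nd in ((0,(513,153,28),214.3),(0,(513,153,128),214.3),(45,(480,153,150),214.3),(90,(450,130,75),214.3),(90,(450,130,75),190)):
        for q in best(*pose(g,nd,lean,t,fl)): print(lean,nd,q.round(2),'margin',np.minimum(q-lo,hi-q).min().round(2))
E
```

```text
t 30 0
0 214.3 [ 0.11  0.18  2.01  0.48  0.53 -2.42] margin 0.13
45 214.3 [ 0.28  0.42  1.57 -0.08  1.41 -1.87] margin 0.68
90 214.3 [ 0.33  0.9   1.27 -0.26  1.99 -1.82] margin 0.73
90 190 [ 0.19  0.91  1.25  0.02  2.03 -1.55] margin 1.0
t 30 1
0 214.3 [0.11 0.38 2.06 0.82 0.33 0.35] margin 0.33
0 214.3 [0.11 0.18 2.01 0.48 0.53 0.72] margin 0.51
45 214.3 [ 0.28  0.42  1.57 -0.08  1.41  1.27] margin 0.95
90 214.3 [ 0.33  0.9   1.27 -0.26  1.99  1.33] margin 0.78
90 190 [0.19 0.91 1.25 0.02 2.03 1.59] margin 0.96
t 45 0
0 214.3 [0.04 0.41 2.18 1.95 0.41 2.32] margin 0.23
45 214.3 [ 0.24  0.27  1.74  0.    1.13 -1.93] margin 0.62
90 214.3 [ 0.31  0.74  1.41 -0.21  1.75 -1.81] margin 0.74
90 190 [ 0.2   0.76  1.39  0.01  1.78 -1.55] margin 1.0
t 45 1
0 214.3 [ 0.04  0.41  2.18  1.95  0.41 -0.82] margin 0.34
0 214.3 [ 0.04  0.16  2.16  1.28  0.4  -0.1 ] margin 0.36
45 214.3 [0.24 0.27 1.74 0.   1.13 1.21] margin 0.78
90 214.3 [ 0.31  0.74  1.41 -0.21  1.75  1.33] margin 0.83
90 190 [0.2  0.76 1.39 0.01 1.78 1.59] margin 0.96
```

Emit:
{"op": "play_rows", "data": {
  "commands": [
    {"x": 0,"y": 0,"z": 0,"wx": 0,"wy": 0,"wz": 10.6,"grip": 1},
    {"x": 0,"y": 0,"z": 0,"wx": 0,"wy": 0,"wz": 10.6,"grip": 1},
    {"x": 0,"y": 0,"z": 0,"wx": 0,"wy": 0,"wz": 10.6,"grip": 1},
    {"x": 0,"y": 0,"z": 0,"wx": 0,"wy": 0,"wz": 10.6,"grip": 1},
    {"x": 0,"y": 0,"z": 0,"wx": 0,"wy": 0,"wz": 10.6,"grip": 1},
    {"x": 0,"y": 0,"z": 0,"wx": 0,"wy": 0,"wz": 10.6,"grip": 1},
    {"x": 0,"y": 0,"z": 0,"wx": 0,"wy": 0,"wz": 10.6,"grip": 1},
    {"x": 0,"y": 0,"z": 0,"wx": 0,"wy": 0,"wz": 10.6,"grip": 1},
    {"x": 0,"y": 0,"z": 0,"wx": 0,"wy": 0,"wz": 10.6,"grip": 1},
    {"x": 0,"y": 0,"z": 0,"wx": 0,"wy": 0,"wz": 10.6,"grip": 1},
    {"x": 0,"y": 0,"z": 0,"wx": 0,"wy": 0,"wz": 10.6,"grip": 1},
    {"x": 0,"y": 0,"z": 0,"wx": 0,"wy": 0,"wz": 10.6,"grip": 1},
    {"x": 0,"y": 0,"z": 0,"wx": 0,"wy": 0,"wz": 10.6,"grip": 1},
    {"x": 0,"y": 0,"z": 0,"wx": 0,"wy": 0,"wz": 10.6,"grip": 1},
    {"x": 0,"y": 0,"z": 0,"wx": 0,"wy": 0,"wz": 10.6,"grip": 1},
    {"x": 0,"y": 0,"z": 0,"wx": 0,"wy": 0,"wz": 10.6,"grip": 1},
    {"x": 0,"y": 0,"z": 0,"wx": 0,"wy": 0,"wz": 10.6,"grip": 1}
  ]
}}

```text
clock: 8.48
eef_pos: [522.7, 182.5, 187.2]
eef_rot: [3.133, -0.74, 0.569]
wrist_force: [0.0, 0.1, -0.8]
finger_gap: 93.8
```

```bash
cat >> plan.py <<'E'
def delta(s,p,Rt):
    R0=R.from_euler('xyz',s['eef_rot']); return (R0.inv().apply(p-s['eef_pos'])/1000).round(4),np.degrees((R0.inv()*Rt).as_rotvec()).round(2)
E
python3 - <<'E'
from plan import *
from cell import manip
s=manip.read_state(); print(s['clock'],s['joints'].round(3),s['eef_pos'],s['eef_rot'])
for h in (128,28):
  p,Rt=pose((513,153,h),214.3,0,40,1); q,e=ik(p,Rt,s['joints']); print(p.round(1),q.round(3),e); print(delta(s,p,Rt))
p2,_=pose((513,153,28),214.3,0,40,1)
print(Rt.inv().apply([0,0,-1]).round(4))
E
```

```text
8.475 [0.133 0.019 2.073 0.693 0.449 0.598] [522.70286089 182.48983601 187.15196538] [ 3.13331522 -0.74041964  0.56858899]
[523.1 159.9 113.4] [0.066 0.158 2.113 0.957 0.41  0.231] 2.794114037363293e-10
(array([-0.0585,  0.0189,  0.0466]), array([ 1.61, -2.42, -1.31]))
[523.1 159.9  13.4] [ 0.066  0.395  2.145  1.641  0.333 -0.498] 1.8268735857418505e-10
(array([-0.1259,  0.0183,  0.1204]), array([ 1.61, -2.42, -1.31]))
[-0.6428  0.      0.766 ]
```

Emit:
{"op": "play_rows", "data": {
  "commands": [
    {"x": -0.0195,"y": 0.0063,"z": 0.0155,"wx": 0.54,"wy": -0.81,"wz": -0.44,"grip": 1},
    {"x": -0.0195,"y": 0.0063,"z": 0.0155,"wx": 0.54,"wy": -0.81,"wz": -0.44,"grip": 1},
    {"x": -0.0195,"y": 0.0063,"z": 0.0155,"wx": 0.54,"wy": -0.81,"wz": -0.44,"grip": 1},
    {"x": -0.0129,"y": 0,"z": 0.0153,"wx": 0,"wy": 0,"wz": 0,"grip": 1},
    {"x": -0.0129,"y": 0,"z": 0.0153,"wx": 0,"wy": 0,"wz": 0,"grip": 1},
    {"x": -0.0064,"y": 0,"z": 0.0077,"wx": 0,"wy": 0,"wz": 0,"grip": 1},
    {"x": 0,"y": 0,"z": 0,"wx": 0,"wy": 0,"wz": 0,"grip": 1}
  ]
}}

```text
clock: 9.35
eef_pos: [522.5, 159.1, 63.1]
eef_rot: [3.138, -0.698, 0.606]
wrist_force: [0.1, -0.2, 0.7]
finger_gap: 93.9
```

Run:
```python
from plan import *
from h import *
s,p,d=look('w5'); save('side','s5')
p,Rt=pose((513,153,28),214.3,0,40,1); print(delta(s,p,Rt))
```

```text
9.35 [0.064, 0.269, 2.1386, 1.266, 0.351, -0.1085] [522.51 159.14  63.09] [ 3.1376 -0.6977  0.6061] [ 0.1 -0.2  0.7] 93.9
(array([-0.0312, -0.0004,  0.0386]), array([-0.05,  0.03,  0.33]))
```

View pics/w5.png

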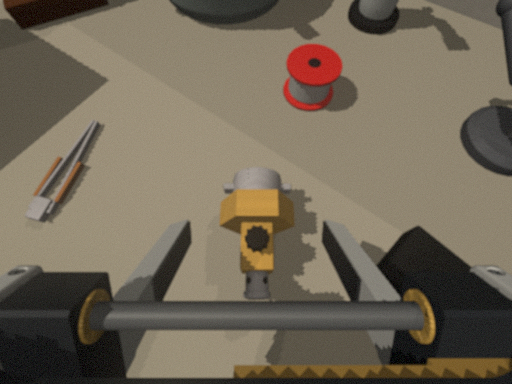

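View pics/s5.png

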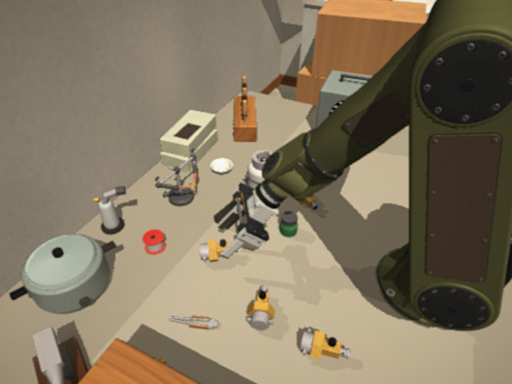

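Emit:
{"op": "play_rows", "data": {
  "commands": [
    {"x": -0.0104,"y": -0.0001,"z": 0.0129,"wx": 0,"wy": 0,"wz": 0.1,"grip": 1},
    {"x": -0.0104,"y": -0.0001,"z": 0.0129,"wx": 0,"wy": 0,"wz": 0.1,"grip": 1},
    {"x": -0.0104,"y": -0.0001,"z": 0.0129,"wx": 0,"wy": 0,"wz": 0.1,"grip": 1},
    {"x": 0,"y": 0,"z": 0,"wx": 0,"wy": 0,"wz": 0,"grip": 1},
    {"x": 0,"y": 0,"z": 0,"wx": 0,"wy": 0,"wz": 0,"grip": 0.1},
    {"x": 0,"y": 0,"z": 0,"wx": 0,"wy": 0,"wz": 0,"grip": 0.1},
    {"x": 0,"y": 0,"z": 0,"wx": 0,"wy": 0,"wz": 0,"grip": 0.1},
    {"x": 0,"y": 0,"z": 0,"wx": 0,"wy": 0,"wz": 0,"grip": 0.1},
    {"x": 0,"y": 0,"z": 0,"wx": 0,"wy": 0,"wz": 0,"grip": 0.1}
  ],
  "squeeze": 40
}}

```text
clock: 10.58
eef_pos: [523.2, 160.0, 14.4]
eef_rot: [3.14, -0.699, 0.6]
wrist_force: [-0.1, -0.8, -0.1]
finger_gap: 47.3
```

Run:
```python
from plan import *
from h import *
s,p,d=look('w6'); save('side','s6')
p,Rt=pose((513,153,28),214.3,0,40,1); print(delta(s,p,Rt))
```

```text
10.57 [0.0665, 0.3923, 2.1457, 1.64, 0.3332, -0.4976] [523.24 160.01  14.44] [ 3.1402 -0.6995  0.6001] [-0.1 -0.8 -0.1] 47.3
(array([-0.0008,  0.    ,  0.0006]), array([ 0.03, -0.08,  0.06]))
```

View pics/w6.png

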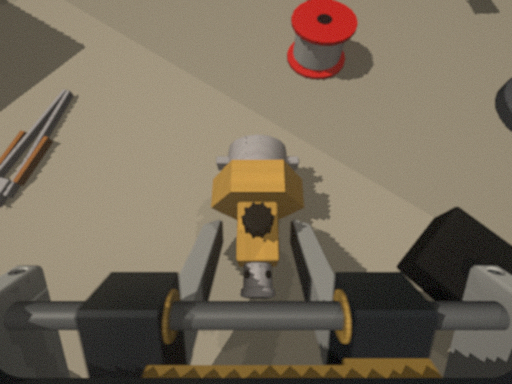

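Emit:
{"op": "play_rows", "data": {
  "commands": [
    {"x": 0,"y": 0,"z": 0,"wx": 0,"wy": 0,"wz": 0,"grip": 0.1},
    {"x": 0,"y": 0,"z": 0,"wx": 0,"wy": 0,"wz": 0,"grip": 0.1},
    {"x": 0,"y": 0,"z": 0,"wx": 0,"wy": 0,"wz": 0,"grip": 0.1},
    {"x": 0,"y": 0,"z": 0,"wx": 0,"wy": 0,"wz": 0,"grip": 0.1}
  ]
}}

```text
clock: 11.18
eef_pos: [523.2, 160.0, 14.3]
eef_rot: [3.14, -0.699, 0.6]
wrist_force: [0.1, -0.8, -0.3]
finger_gap: 25.8
```

Run:
```python
from plan import *
from h import *
s=manip.read_state(); print(s['finger_gap'],s['eef_pos'],s['wrist_force'])
# plan: lift then rotate; waypoints
q=s['joints'].copy()
for g,l in (((513,153,98),0),((500,150,128),15),((490,148,158),30),((480,146,165),45),((470,140,160),60),((460,135,150),75),((450,130,140),90),((450,130,100),90),((450,130,75),90)):
    p,Rt=pose(g,214.3,l,40,1); q,e=ik(p,Rt,q); print(g,l,q.round(2),e<1e-4)
    print(delta(s,p,Rt)); s={'eef_pos':p,'eef_rot':Rt.as_euler('xyz')}
```

```text
25.832904063699292 [523.22118246 159.95203151  14.31743921] [ 0.13406182 -0.81165336 -0.32842104]
(513, 153, 98) 0 [0.07 0.22 2.13 1.13 0.37 0.04] True
(array([ 0.0444,  0.0001, -0.053 ]), array([ 0.03, -0.07,  0.05]))
(500, 150, 128) 15 [0.13 0.17 1.99 0.34 0.61 0.86] True
(array([ 0.0048, -0.0048, -0.0316]), array([  0., -15.,  -0.]))
(490, 148, 158) 30 [0.19 0.2  1.82 0.08 0.96 1.12] True
(array([-0.0007, -0.004 , -0.0318]), array([  0., -15.,   0.]))
(480, 146, 165) 45 [ 0.24  0.3   1.67 -0.03  1.25  1.22] True
(array([-0.0129, -0.004 , -0.0092]), array([  0., -15.,   0.]))
(470, 140, 160) 60 [ 0.27  0.43  1.54 -0.11  1.51  1.27] True
(array([-0.0161, -0.0007,  0.0053]), array([  0., -15.,   0.]))
(460, 135, 150) 75 [ 0.3   0.57  1.43 -0.17  1.73  1.29] True
(array([-0.0119, -0.0015,  0.0125]), array([  0., -15.,   0.]))
(450, 130, 140) 90 [ 0.32  0.71  1.34 -0.23  1.94  1.3 ] True
(array([-0.0083, -0.0015,  0.0139]), array([  0., -15.,   0.]))
(450, 130, 100) 90 [ 0.32  0.76  1.36 -0.22  1.87  1.32] True
(array([ 0.0306, -0.    ,  0.0257]), array([ 0., -0., -0.]))
(450, 130, 75) 90 [ 0.32  0.8   1.36 -0.22  1.83  1.33] True
(array([ 0.0192, -0.    ,  0.0161]), array([ 0., -0., -0.]))
```

Emit:
{"op": "play_rows", "data": {
  "commands": [
    {"x": 0.0148,"y": 0,"z": -0.0177,"wx": 0,"wy": 0,"wz": 0,"grip": 0.1},
    {"x": 0.0148,"y": 0,"z": -0.0177,"wx": 0,"wy": 0,"wz": 0,"grip": 0.1},
    {"x": 0.0148,"y": 0,"z": -0.0177,"wx": 0,"wy": 0,"wz": 0,"grip": 0.1},
    {"x": 0.001,"y": -0.0012,"z": -0.008,"wx": 0,"wy": -3.75,"wz": 0,"grip": 0.1},
    {"x": 0.001,"y": -0.0012,"z": -0.008,"wx": 0,"wy": -3.75,"wz": 0,"grip": 0.1},
    {"x": 0.001,"y": -0.0012,"z": -0.008,"wx": 0,"wy": -3.75,"wz": 0,"grip": 0.1},
    {"x": 0.001,"y": -0.0012,"z": -0.008,"wx": 0,"wy": -3.75,"wz": 0,"grip": 0.1},
    {"x": -0.0003,"y": -0.002,"z": -0.016,"wx": 0,"wy": -7.5,"wz": 0,"grip": 0.1},
    {"x": -0.0003,"y": -0.002,"z": -0.016,"wx": 0,"wy": -7.5,"wz": 0,"grip": 0.1},
    {"x": -0.0065,"y": -0.002,"z": -0.0046,"wx": 0,"wy": -7.5,"wz": 0,"grip": 0.1},
    {"x": -0.0065,"y": -0.002,"z": -0.0046,"wx": 0,"wy": -7.5,"wz": 0,"grip": 0.1},
    {"x": -0.008,"y": -0.0003,"z": 0.0026,"wx": 0,"wy": -7.5,"wz": 0,"grip": 0.1},
    {"x": -0.008,"y": -0.0003,"z": 0.0026,"wx": 0,"wy": -7.5,"wz": 0,"grip": 0.1},
    {"x": -0.006,"y": -0.0007,"z": 0.0062,"wx": 0,"wy": -7.5,"wz": 0,"grip": 0.1},
    {"x": -0.006,"y": -0.0007,"z": 0.0062,"wx": 0,"wy": -7.5,"wz": 0,"grip": 0.1},
    {"x": -0.004,"y": -0.0007,"z": 0.007,"wx": 0,"wy": -7.5,"wz": 0,"grip": 0.1},
    {"x": -0.004,"y": -0.0007,"z": 0.007,"wx": 0,"wy": -7.5,"wz": 0,"grip": 0.1},
    {"x": 0,"y": 0,"z": 0,"wx": 0,"wy": 0,"wz": 0,"grip": 0.1},
    {"x": 0,"y": 0,"z": 0,"wx": 0,"wy": 0,"wz": 0,"grip": 0.1}
  ]
}}

```text
clock: 13.55
eef_pos: [441.3, 123.9, 133.5]
eef_rot: [3.141, 0.864, 0.6]
wrist_force: [-0.0, 0.9, -3.0]
finger_gap: 25.7
```

Run:
```python
from plan import *
from h import *
s,p,d=look('w7'); p,d=save('side','s7')
cv2.imwrite('pics/s7b.png',cv2.resize(p[150:300,180:360,::-1],None,fx=4,fy=4,interpolation=2))
p,Rt=pose((450,130,74),214.3,90,40,1); print(delta(s,p,Rt))
```

```text
13.55 [0.3185, 0.7, 1.3333, -0.2287, 1.9429, 1.3009] [441.31 123.87 133.5 ] [3.1412 0.8635 0.5996] [-0.   0.9 -3. ] 25.7
(array([ 0.052 , -0.0002,  0.0496]), array([ 0.06, -0.52,  0.04]))
```

View pics/w7.png

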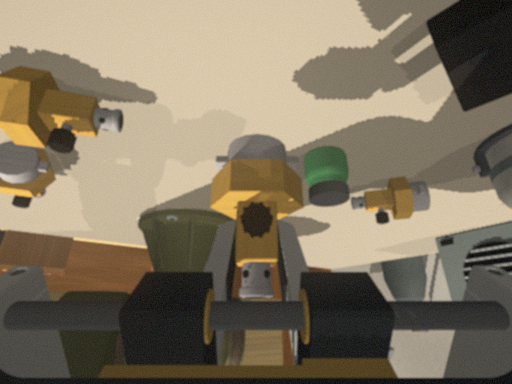

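View pics/s7b.png

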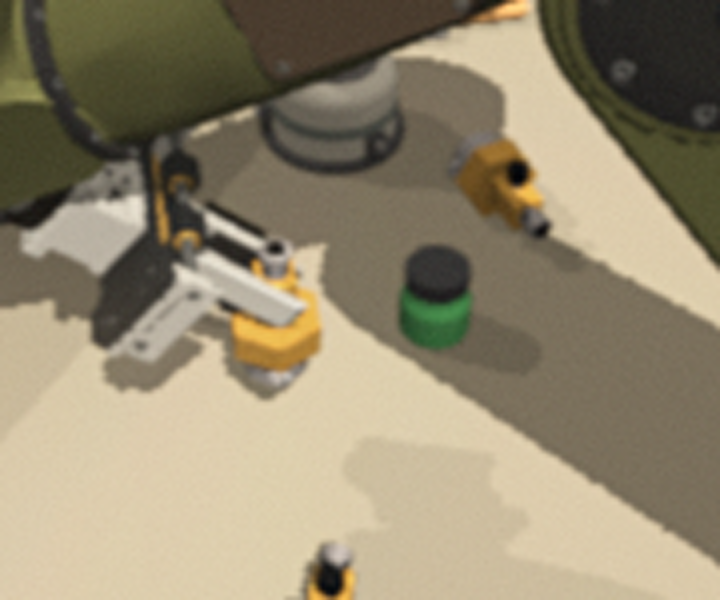

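Emit:
{"op": "play_rows", "data": {
  "commands": [
    {"x": 0.0134,"y": 0,"z": 0.0112,"wx": 0,"wy": -0.5,"wz": 0,"grip": 0.1},
    {"x": 0.0134,"y": 0,"z": 0.0112,"wx": 0,"wy": 0,"wz": 0,"grip": 0.1},
    {"x": 0.0134,"y": 0,"z": 0.0112,"wx": 0,"wy": 0,"wz": 0,"grip": 0.1},
    {"x": 0.0096,"y": 0,"z": 0.008,"wx": 0,"wy": 0,"wz": 0,"grip": 0.1},
    {"x": 0.0031,"y": 0,"z": 0.0026,"wx": 0,"wy": 0,"wz": 0,"grip": 0.1},
    {"x": 0,"y": 0,"z": 0,"wx": 0,"wy": 0,"wz": 0,"grip": 0.1},
    {"x": 0,"y": 0,"z": 0,"wx": 0,"wy": 0,"wz": 0,"grip": 0.1}
  ]
}}

```text
clock: 14.52
eef_pos: [441.4, 123.9, 64.9]
eef_rot: [3.141, 0.875, 0.599]
wrist_force: [-0.2, 0.2, -2.7]
finger_gap: 26.0
```

Emit:
{"op": "play_rows", "data": {
  "commands": [
    {"x": 0.0023,"y": 0,"z": 0.0019,"wx": 0,"wy": 0,"wz": 0,"grip": 0.1},
    {"x": 0.0008,"y": 0,"z": 0.0006,"wx": 0,"wy": 0,"wz": 0,"grip": 0.1},
    {"x": 0,"y": 0,"z": 0,"wx": 0,"wy": 0,"wz": 0,"grip": 0.1}
  ]
}}

```text
clock: 14.9
eef_pos: [441.1, 123.8, 60.4]
eef_rot: [3.141, 0.876, 0.6]
wrist_force: [0.6, 0.5, -4.1]
finger_gap: 26.0
```

Emit:
{"op": "play_rows", "data": {
  "commands": [
    {"x": 0.0008,"y": 0,"z": 0.0006,"wx": 0,"wy": 0,"wz": 0,"grip": 0.1},
    {"x": 0,"y": 0,"z": 0,"wx": 0,"wy": 0,"wz": 0,"grip": 0.1}
  ]
}}

```text
clock: 15.15
eef_pos: [441.3, 123.9, 59.7]
eef_rot: [3.141, 0.876, 0.6]
wrist_force: [-0.8, -0.8, -1.4]
finger_gap: 25.7
```

Emit:
{"op": "play_rows", "data": {
  "commands": [
    {"x": 0.0004,"y": 0,"z": 0.0003,"wx": 0,"wy": 0,"wz": 0,"grip": 0.1},
    {"x": 0,"y": 0,"z": 0,"wx": 0,"wy": 0,"wz": 0,"grip": 0.5},
    {"x": 0,"y": 0,"z": 0,"wx": 0,"wy": 0,"wz": 0,"grip": 0.9},
    {"x": 0,"y": 0,"z": 0,"wx": 0,"wy": 0,"wz": 0,"grip": 0.9},
    {"x": 0,"y": 0,"z": 0,"wx": 0,"wy": 0,"wz": 0,"grip": 0.9},
    {"x": 0,"y": 0,"z": 0,"wx": 0,"wy": 0,"wz": 0,"grip": 0.9}
  ]
}}

```text
clock: 15.9
eef_pos: [441.2, 123.9, 59.0]
eef_rot: [3.141, 0.876, 0.6]
wrist_force: [-0.2, -0.3, -0.4]
finger_gap: 72.3
```

Run:
```python
from h import *
s,p,d=look('w8'); p,d=save('side','s8')
cv2.imwrite('pics/s8b.png',cv2.resize(p[150:300,180:360,::-1],None,fx=4,fy=4,interpolation=2))
```

```text
15.9 [0.3194, 0.8098, 1.3466, -0.2222, 1.8348, 1.3296] [441.22 123.85  58.97] [3.1412 0.8757 0.5996] [-0.2 -0.3 -0.4] 72.3
```

View pics/s8b.png

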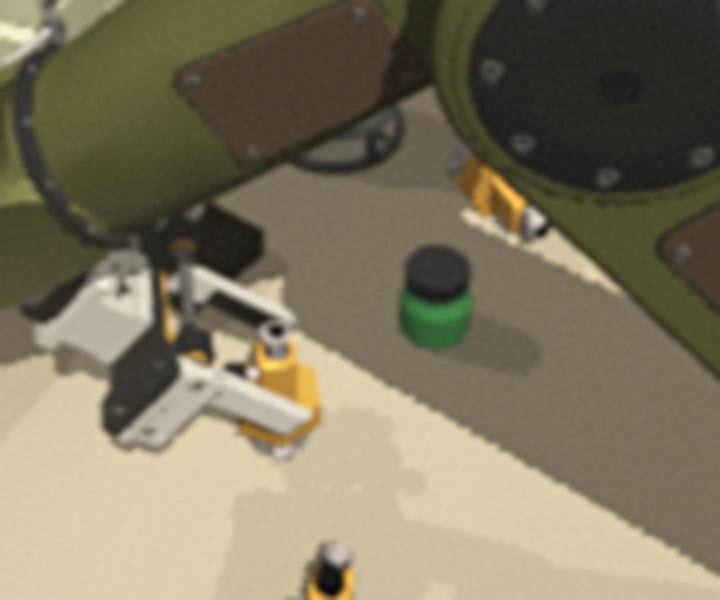

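View pics/w8.png

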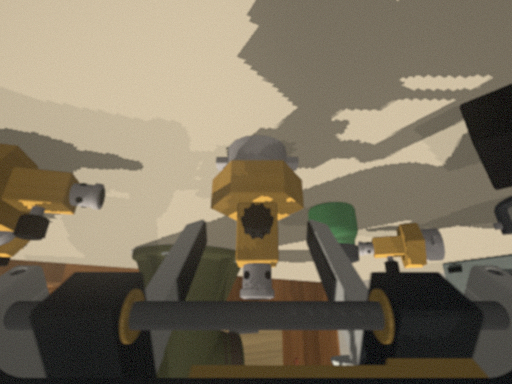

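Emit:
{"op": "play_rows", "data": {
  "commands": [
    {"x": 0,"y": 0,"z": 0,"wx": 0,"wy": 0,"wz": 0,"grip": 1},
    {"x": 0,"y": 0,"z": 0,"wx": 0,"wy": 0,"wz": 0,"grip": 1},
    {"x": 0,"y": 0,"z": -0.015,"wx": 0,"wy": 0,"wz": 0,"grip": 1},
    {"x": 0,"y": 0,"z": -0.035,"wx": 0,"wy": 0,"wz": 0,"grip": 1},
    {"x": 0,"y": 0,"z": -0.035,"wx": 0,"wy": 0,"wz": 0,"grip": 1},
    {"x": 0,"y": 0,"z": -0.035,"wx": 0,"wy": 0,"wz": 0,"grip": 1},
    {"x": -0.02,"y": 0,"z": -0.02,"wx": 0,"wy": 0,"wz": 0,"grip": 1},
    {"x": -0.02,"y": 0,"z": -0.02,"wx": 0,"wy": 10,"wz": 0,"grip": 1},
    {"x": 0,"y": 0,"z": 0,"wx": 0,"wy": 10,"wz": 0,"grip": 1},
    {"x": 0,"y": 0,"z": 0,"wx": 0,"wy": 10,"wz": 0,"grip": 1},
    {"x": 0,"y": 0,"z": 0,"wx": 0,"wy": 10,"wz": 0,"grip": 1},
    {"x": 0,"y": 0,"z": 0,"wx": 0,"wy": 10,"wz": 0,"grip": 1},
    {"x": 0,"y": 0,"z": 0,"wx": 0,"wy": 0,"wz": 0,"grip": 1}
  ]
}}

```text
clock: 17.62
eef_pos: [520.5, 178.1, 193.2]
eef_rot: [3.141, 0.001, 0.599]
wrist_force: [1.1, -0.1, 0.9]
finger_gap: 93.9
```

Emit:
{"op": "play_rows", "data": {
  "commands": [
    {"x": 0,"y": 0,"z": 0,"wx": 0,"wy": 0,"wz": -10.6,"grip": 1},
    {"x": 0,"y": 0,"z": 0,"wx": 0,"wy": 0,"wz": -10.6,"grip": 1},
    {"x": 0,"y": 0,"z": 0,"wx": 0,"wy": 0,"wz": -10.6,"grip": 1},
    {"x": 0,"y": 0,"z": 0,"wx": 0,"wy": 0,"wz": -10.6,"grip": 1},
    {"x": 0,"y": 0,"z": 0,"wx": 0,"wy": 0,"wz": -10.6,"grip": 1},
    {"x": 0,"y": 0,"z": 0,"wx": 0,"wy": 0,"wz": -10.6,"grip": 1},
    {"x": 0,"y": 0,"z": 0,"wx": 0,"wy": 0,"wz": -10.6,"grip": 1},
    {"x": 0,"y": 0,"z": 0,"wx": 0,"wy": 0,"wz": -10.6,"grip": 1},
    {"x": 0,"y": 0,"z": 0,"wx": 0,"wy": 0,"wz": -10.6,"grip": 1},
    {"x": 0,"y": 0,"z": 0,"wx": 0,"wy": 0,"wz": -10.6,"grip": 1},
    {"x": 0,"y": 0,"z": 0,"wx": 0,"wy": 0,"wz": -10.6,"grip": 1},
    {"x": 0,"y": 0,"z": 0,"wx": 0,"wy": 0,"wz": -10.6,"grip": 1},
    {"x": 0,"y": 0,"z": 0,"wx": 0,"wy": 0,"wz": -10.6,"grip": 1},
    {"x": 0,"y": 0,"z": 0,"wx": 0,"wy": 0,"wz": -10.6,"grip": 1},
    {"x": 0,"y": 0,"z": 0,"wx": 0,"wy": 0,"wz": -10.6,"grip": 1},
    {"x": 0,"y": 0,"z": 0,"wx": 0,"wy": 0,"wz": -10.6,"grip": 1},
    {"x": 0,"y": 0,"z": 0,"wx": 0,"wy": 0,"wz": -10.6,"grip": 1}
  ]
}}

```text
clock: 19.75
eef_pos: [521.8, 179.0, 191.9]
eef_rot: [3.141, -0.006, -2.532]
wrist_force: [0.9, 0.9, -0.2]
finger_gap: 93.7
```

Run:
```python
from plan import *
from h import *
s,p,d=look('w9'); p,d=save('side','s9')
cv2.imwrite('pics/s9b.png',cv2.resize(p[150:300,180:360,::-1],None,fx=4,fy=4,interpolation=2))
Rt=R.from_euler('xyz',[np.pi,0,np.radians(214.3)]); print(delta(s,np.array([453.3,132.1,190]),Rt))
```

```text
19.75 [0.2652, 0.3182, 1.5292, -0.0021, 1.3001, -1.9149] [521.75 179.04 191.91] [ 3.1415 -0.0063 -2.5317] [ 0.9  0.9 -0.2] 93.7
(array([0.083 , 0.0007, 0.0024]), array([ 0.  , -0.36,  0.64]))
```

View pics/s9b.png

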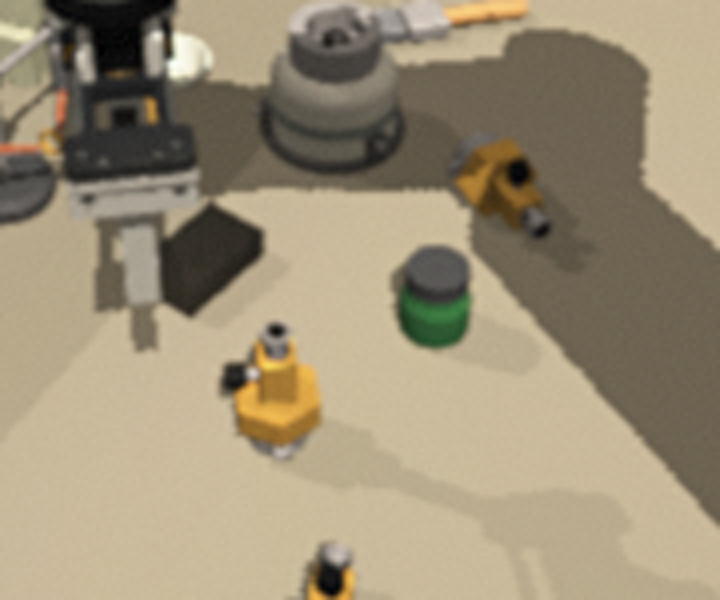

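View pics/w9.png

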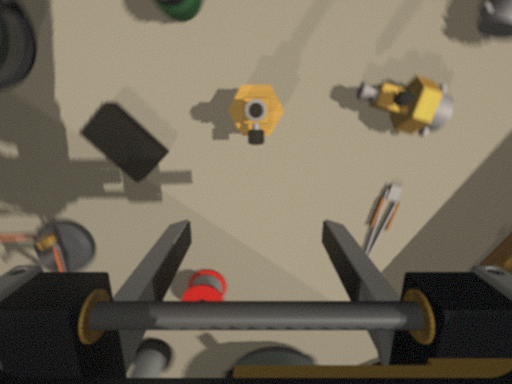

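Run:
```python
from plan import *
from h import *
T=np.load('pics/w9T.npy'); print(onz('wrist',256,110,104,T), proj('wrist',(453.3,132.1,104),T))
a=onz('wrist',256,136,64,T); print(a)  # knob
p=cv2.imread('pics/w9.png'); cv2.imwrite('pics/w9b.png',cv2.resize(p[75:155,215:300],None,fx=7,fy=7,interpolation=2))
```

```text
[453.12586779 131.64209739 104.        ] (np.float64(256.293183605086), np.float64(110.4496423361073))
[475.50576213 147.24303859  64.        ]
```

View pics/w9b.png

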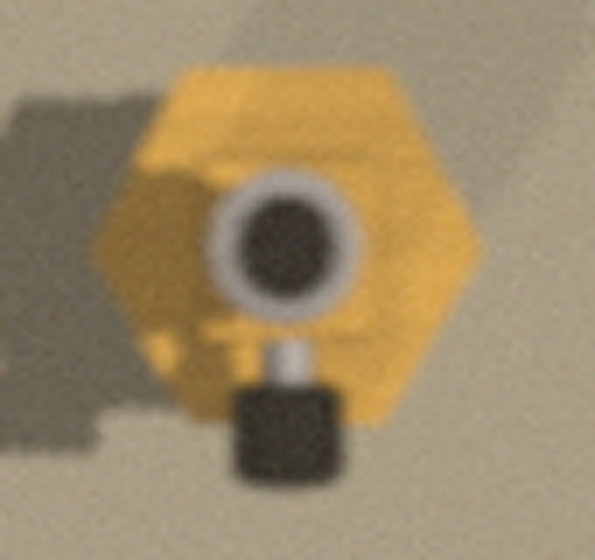

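Emit:
{"op": "play_rows", "data": {
  "commands": [
    {"x": 0.0275,"y": 0.0002,"z": 0,"wx": 0,"wy": -0.36,"wz": 0,"grip": 1},
    {"x": 0.0275,"y": 0.0002,"z": 0,"wx": 0,"wy": 0,"wz": 0,"grip": 1},
    {"x": 0.0275,"y": 0.0002,"z": 0,"wx": 0,"wy": 0,"wz": 0,"grip": 1},
    {"x": 0,"y": 0,"z": 0.03,"wx": 0,"wy": 0,"wz": 0,"grip": 1},
    {"x": 0,"y": 0,"z": 0.035,"wx": 0,"wy": 0,"wz": 0,"grip": 1},
    {"x": 0,"y": 0,"z": 0.035,"wx": 0,"wy": 0,"wz": 0,"grip": 1},
    {"x": 0,"y": 0,"z": 0.03,"wx": 0,"wy": 0,"wz": 0,"grip": 1},
    {"x": 0,"y": 0,"z": 0.01,"wx": 0,"wy": 0,"wz": 0,"grip": 1},
    {"x": 0,"y": 0,"z": 0,"wx": 0,"wy": 0,"wz": 0,"grip": 1}
  ]
}}

```text
clock: 20.98
eef_pos: [453.8, 132.8, 52.2]
eef_rot: [3.142, 0.002, -2.54]
wrist_force: [0.1, -0.1, -0.2]
finger_gap: 94.1
```

Run:
```python
from plan import *
from h import *
s,p,d=look('w10')
Rt=R.from_euler('xyz',[np.pi,0,np.radians(214.6)]); print(delta(s,np.array([453.2,131.9,51]),Rt))
```

```text
20.98 [0.2067, 0.3272, 1.8836, 0.0011, 0.9287, -1.9664] [453.79 132.8   52.18] [ 3.1415e+00  2.2000e-03 -2.5400e+00] [ 0.1 -0.1 -0.2] 94.1
(array([ 0.001 , -0.0004,  0.0012]), array([ 0.  ,  0.13, -0.13]))
```

View pics/w10.png

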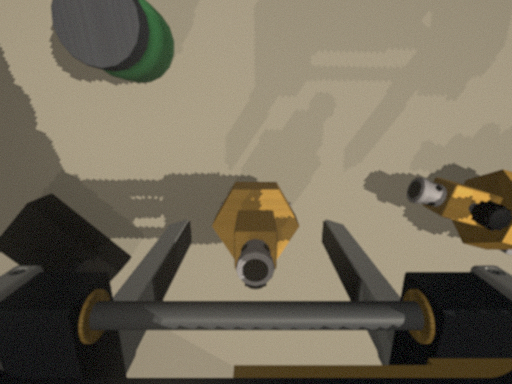

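Emit:
{"op": "play_rows", "data": {
  "commands": [
    {"x": 0.001,"y": 0,"z": 0,"wx": 0,"wy": 0.1,"wz": 0,"grip": 0.1},
    {"x": 0,"y": 0,"z": 0,"wx": 0,"wy": 0,"wz": 0,"grip": 0.1},
    {"x": 0,"y": 0,"z": 0,"wx": 0,"wy": 0,"wz": 0,"grip": 0.1},
    {"x": 0,"y": 0,"z": 0,"wx": 0,"wy": 0,"wz": 0,"grip": 0.1},
    {"x": 0,"y": 0,"z": 0,"wx": 0,"wy": 0,"wz": 0,"grip": 0.1},
    {"x": 0,"y": 0,"z": 0,"wx": 0,"wy": 0,"wz": 0,"grip": 0.1},
    {"x": 0,"y": 0,"z": 0,"wx": 0,"wy": 0,"wz": 0,"grip": 0.1},
    {"x": 0,"y": 0,"z": 0,"wx": 0,"wy": 0,"wz": 0,"grip": 0.1},
    {"x": 0,"y": 0,"z": 0,"wx": 0,"wy": 0,"wz": 0,"grip": 0.1},
    {"x": 0,"y": 0,"z": 0,"wx": 0,"wy": 0,"wz": 0,"grip": 0.1}
  ],
  "squeeze": 50
}}

```text
clock: 22.28
eef_pos: [452.8, 132.1, 52.0]
eef_rot: [-3.141, 0.001, -2.538]
wrist_force: [1.6, -0.1, -1.7]
finger_gap: 25.6
```

Run:
```python
from plan import *
from h import *
s=manip.read_state(); print(s['finger_gap'],s['wrist_force'].round(1))
R0=R.from_euler('xyz',s['eef_rot']); p0=s['eef_pos']; print(p0,s['eef_rot'])
up=p0+[0,0,165]
Rt=R.from_euler('xyz',[np.pi,0,np.radians(182.5)])
q=s['joints']
for g,r in ((up,R0),(np.array([565.2,-190.5,up[2]]),Rt),(np.array([565.2,-190.5,165]),Rt),(np.array([565.2,-190.5,135]),R.from_euler('xyz',[np.pi,0,np.radians(87)]))):
    q,e=ik(g,r,q); print(g.round(1),q.round(2),e)
s['eef_pos']=up
print(delta(s,np.array([565.2,-190.5,up[2]]),R0), delta(s,up,Rt))
```

```text
25.645863995348822 [ 1.6 -0.1 -1.7]
[452.75386591 132.09868605  52.0001472 ] [-3.14137597e+00  1.39093140e-03 -2.53820136e+00]
[452.8 132.1 217. ] [ 0.21  0.11  1.72  0.    1.31 -1.97] 1.345502587113672e-10
[ 565.2 -190.5  217. ] [-0.39  0.4   1.37  0.    1.38 -2.  ] 1.2210172229170506e-10
[ 565.2 -190.5  165. ] [-0.39  0.44  1.43 -0.    1.27 -2.  ] 1.998307683615817e-10
[ 565.2 -190.5  135. ] [-0.39  0.47  1.46  0.    1.21 -0.33] 7.955269664355115e-14
(array([ 9.050e-02, -3.294e-01, -1.000e-04]), array([0., 0., 0.])) (array([0., 0., 0.]), array([1.000e-02, 8.000e-02, 3.207e+01]))
```

Emit:
{"op": "play_rows", "data": {
  "commands": [
    {"x": 0,"y": 0,"z": -0.02,"wx": 0,"wy": 0,"wz": 0,"grip": 0.1},
    {"x": 0,"y": 0,"z": -0.035,"wx": 0,"wy": 0,"wz": 0,"grip": 0.1},
    {"x": 0,"y": 0,"z": -0.035,"wx": 0,"wy": 0,"wz": 0,"grip": 0.1},
    {"x": 0,"y": 0,"z": -0.035,"wx": 0,"wy": 0,"wz": 0,"grip": 0.1},
    {"x": 0.0055,"y": -0.0194,"z": -0.03,"wx": 0,"wy": 0,"wz": 0,"grip": 0.1},
    {"x": 0.01,"y": -0.036,"z": -0.01,"wx": 0,"wy": 0,"wz": 0,"grip": 0.1},
    {"x": 0.0125,"y": -0.046,"z": 0,"wx": 0,"wy": 0,"wz": 0,"grip": 0.1},
    {"x": 0.0125,"y": -0.046,"z": 0,"wx": 0,"wy": 0,"wz": 0,"grip": 0.1},
    {"x": 0.0125,"y": -0.046,"z": 0,"wx": 0,"wy": 0,"wz": 0,"grip": 0.1},
    {"x": 0.0125,"y": -0.046,"z": 0,"wx": 0,"wy": 0,"wz": 0,"grip": 0.1},
    {"x": 0.0125,"y": -0.046,"z": 0,"wx": 0,"wy": 0,"wz": 0,"grip": 0.1},
    {"x": 0.0125,"y": -0.044,"z": 0,"wx": 0,"wy": 0,"wz": 0,"grip": 0.1},
    {"x": 0,"y": 0,"z": 0,"wx": 0,"wy": 0,"wz": 8,"grip": 0.1},
    {"x": 0,"y": 0,"z": 0,"wx": 0,"wy": 0,"wz": 8,"grip": 0.1},
    {"x": 0,"y": 0,"z": 0,"wx": 0,"wy": 0,"wz": 8,"grip": 0.1},
    {"x": 0,"y": 0,"z": 0,"wx": 0,"wy": 0,"wz": 8,"grip": 0.1},
    {"x": 0,"y": 0,"z": 0,"wx": 0,"wy": 0,"wz": 0,"grip": 0.1},
    {"x": 0,"y": 0,"z": 0,"wx": 0,"wy": 0,"wz": 0,"grip": 0.1}
  ]
}}

```text
clock: 24.52
eef_pos: [565.6, -188.7, 216.7]
eef_rot: [-3.141, 0.0, -3.097]
wrist_force: [0.0, -0.1, -3.5]
finger_gap: 26.0
```

Run:
```python
from plan import *
from h import *
s,p,d=look('w11'); save('top','t11')
Rt=R.from_euler('xyz',[np.pi,0,np.radians(182.5)]); print(delta(s,np.array([565.2,-190.5,175]),Rt))
```

```text
24.52 [-0.3831, 0.3956, 1.3667, -0.0009, 1.3789, -1.9985] [ 565.57 -188.69  216.7 ] [-3.1407  0.     -3.0968] [ 0.  -0.1 -3.5] 26.0
(array([ 0.0005, -0.0017,  0.0417]), array([-0.05,  0.  ,  0.07]))
```

View pics/w11.png

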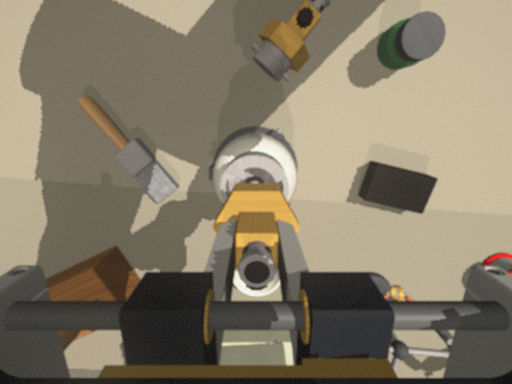

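Run:
```python
from h import *
T=np.load('pics/w11T.npy')
p=cv2.imread('pics/w11.png')
P=[(567+50,-190+50),(567+50,-190-50),(567-50,-190-50),(567-50,-190+50)]
src=np.float32([proj('wrist',(a,b,108),T) for a,b in P]); dst=np.float32([(0,0),(600,0),(600,600),(0,600)])
q=cv2.warpPerspective(p,cv2.getPerspectiveTransform(src,dst),(600,600),flags=cv2.INTER_CUBIC)
cv2.circle(q,(303,311),228,(0,0,255),1)
cv2.imwrite('pics/g.png',q)
```

```text
(no output)
```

View pics/g.png

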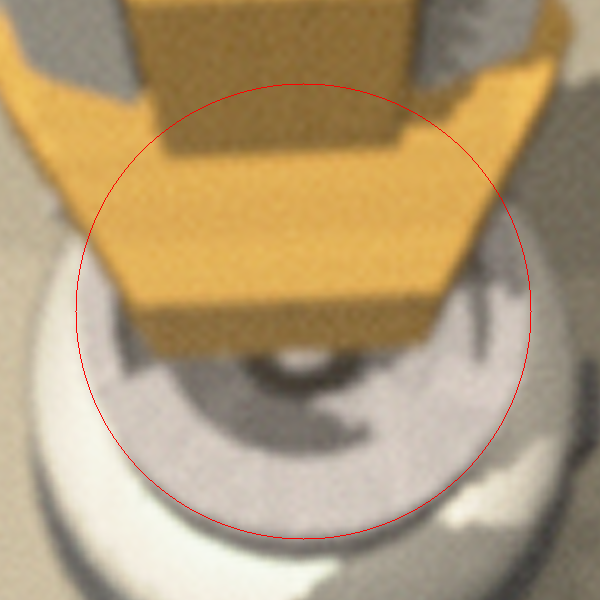

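Emit:
{"op": "play_rows", "data": {
  "commands": [
    {"x": 0.0006,"y": -0.0017,"z": 0.02,"wx": 0,"wy": 0,"wz": 0,"grip": 0.1},
    {"x": 0,"y": 0,"z": 0.02,"wx": 0,"wy": 0,"wz": 0,"grip": 0.1},
    {"x": 0,"y": 0,"z": 0.012,"wx": 0,"wy": 0,"wz": 0,"grip": 0.1},
    {"x": 0,"y": 0,"z": 0,"wx": 0,"wy": 0,"wz": 0,"grip": 0.1},
    {"x": 0,"y": 0,"z": 0,"wx": 0,"wy": 0,"wz": 0,"grip": 0.1}
  ]
}}

```text
clock: 25.25
eef_pos: [565.5, -190.7, 165.9]
eef_rot: [-3.14, 0.002, -3.1]
wrist_force: [0.4, -0.5, -3.3]
finger_gap: 25.7
```

Run:
```python
from plan import *
from h import *
s=manip.read_state(); print(s['eef_pos'],s['eef_rot'],s['wrist_force'])
p,d=save('side','s12'); cv2.imwrite('pics/s12b.png',cv2.resize(p[100:220,200:340,::-1],None,fx=5,fy=5,interpolation=2))
Rt=R.from_euler('xyz',[np.pi,0,np.radians(182.5)]); print(delta(s,np.array([565.0,-190.5,152]),Rt))
```

```text
[ 565.53653722 -190.67340913  165.85579976] [-3.13988358e+00  1.68895293e-03 -3.09962897e+00] [ 0.4325284  -0.53406703 -3.33249232]
(array([0.0006, 0.0002, 0.0139]), array([-0.1,  0.1, -0.1]))
```

View pics/s12b.png

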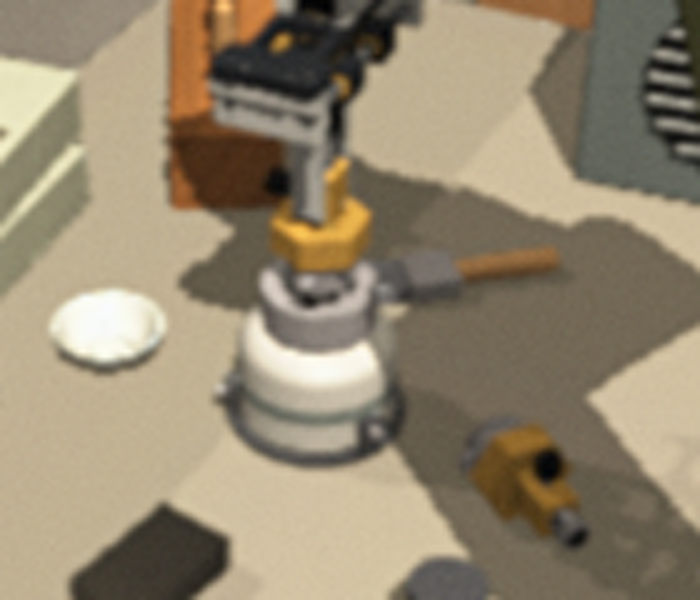

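Emit:
{"op": "play_rows", "data": {
  "commands": [
    {"x": 0.0004,"y": 0.0001,"z": 0.006,"wx": 0,"wy": 0,"wz": 0,"grip": 0.1},
    {"x": 0,"y": 0,"z": 0.005,"wx": 0,"wy": 0,"wz": 0,"grip": 0.1},
    {"x": 0,"y": 0,"z": 0.002,"wx": 0,"wy": 0,"wz": 0,"grip": 0.1},
    {"x": 0,"y": 0,"z": 0,"wx": 0,"wy": 0,"wz": 0,"grip": 0.1}
  ]
}}

```text
clock: 25.8
eef_pos: [564.7, -190.5, 151.8]
eef_rot: [-3.141, 0.0, -3.1]
wrist_force: [0.7, 1.0, -3.3]
finger_gap: 25.8
```

Emit:
{"op": "play_rows", "data": {
  "commands": [
    {"x": 0,"y": 0,"z": 0.002,"wx": 0,"wy": 0,"wz": 0,"grip": 0.1},
    {"x": 0,"y": 0,"z": 0.001,"wx": 0,"wy": 0,"wz": 0,"grip": 0.1},
    {"x": 0,"y": 0,"z": 0,"wx": 0,"wy": 0,"wz": 0,"grip": 0.1}
  ]
}}

```text
clock: 26.18
eef_pos: [564.8, -190.5, 149.1]
eef_rot: [-3.14, 0.001, -3.1]
wrist_force: [0.1, -0.3, -3.6]
finger_gap: 25.5
```

Emit:
{"op": "play_rows", "data": {
  "commands": [
    {"x": 0,"y": 0,"z": 0.002,"wx": 0,"wy": 0,"wz": 0,"grip": 0.1},
    {"x": 0,"y": 0,"z": 0.002,"wx": 0,"wy": 0,"wz": 0,"grip": 0.1},
    {"x": 0,"y": 0,"z": 0,"wx": 0,"wy": 0,"wz": 0,"grip": 0.1}
  ]
}}

```text
clock: 26.55
eef_pos: [564.9, -190.6, 145.2]
eef_rot: [-3.14, 0.001, -3.1]
wrist_force: [-1.0, 1.5, 1.9]
finger_gap: 25.5
```

Emit:
{"op": "play_rows", "data": {
  "commands": [
    {"x": 0,"y": 0,"z": 0.002,"wx": 0,"wy": 0,"wz": 0,"grip": 0.1},
    {"x": 0,"y": 0,"z": 0.002,"wx": 0,"wy": 0,"wz": 0,"grip": 0.1},
    {"x": 0,"y": 0,"z": 0.002,"wx": 0,"wy": 0,"wz": 0,"grip": 0.1},
    {"x": 0,"y": 0,"z": 0,"wx": 0,"wy": 0,"wz": 0,"grip": 0.1}
  ]
}}

```text
clock: 27.05
eef_pos: [564.9, -190.5, 139.0]
eef_rot: [-3.14, 0.001, -3.1]
wrist_force: [-1.2, 0.6, 4.7]
finger_gap: 26.0
```

Emit:
{"op": "play_rows", "data": {
  "commands": [
    {"x": 0,"y": 0,"z": 0.001,"wx": 0,"wy": 0,"wz": 0,"grip": 0.1},
    {"x": 0,"y": 0,"z": 0.001,"wx": 0,"wy": 0,"wz": 0,"grip": 0.1},
    {"x": 0,"y": 0,"z": 0.0005,"wx": 0,"wy": 0,"wz": 0,"grip": 0.1},
    {"x": 0,"y": 0,"z": 0,"wx": 0,"wy": 0,"wz": 0,"grip": 0.1}
  ]
}}

```text
clock: 27.55
eef_pos: [564.9, -190.5, 136.8]
eef_rot: [-3.14, 0.001, -3.1]
wrist_force: [-1.9, 1.2, 5.6]
finger_gap: 25.4
```

Emit:
{"op": "play_rows", "data": {
  "commands": [
    {"x": 0,"y": 0,"z": 0,"wx": 0,"wy": 0,"wz": 4,"grip": 0.1},
    {"x": 0,"y": 0,"z": 0,"wx": 0,"wy": 0,"wz": 5,"grip": 0.1},
    {"x": 0,"y": 0,"z": 0,"wx": 0,"wy": 0,"wz": 5,"grip": 0.1},
    {"x": 0,"y": 0,"z": 0,"wx": 0,"wy": 0,"wz": 0,"grip": 0.1}
  ]
}}

```text
clock: 28.05
eef_pos: [565.1, -190.6, 136.9]
eef_rot: [-3.14, 0.002, 2.938]
wrist_force: [-1.0, -0.3, 6.1]
finger_gap: 25.9
```

Run:
```python
from h import *
s=manip.read_state(); print(s['eef_pos'],np.degrees(s['eef_rot'])%360,s['wrist_force'].round(1),s['moment'].round(2),s['joints'].round(3))
p,d=save('side','s13'); cv2.imwrite('pics/s13b.png',cv2.resize(p[100:220,200:340,::-1],None,fx=5,fy=5,interpolation=2))
```

```text
[ 565.10449788 -190.61399065  136.91860076] [1.80067842e+02 1.10521513e-01 1.68311094e+02] [-1.  -0.3  6.1] [ 0.2  -0.02 -0.03] [-3.860e-01  4.620e-01  1.463e+00 -1.000e-03  1.215e+00 -1.753e+00]
```

View pics/s13b.png

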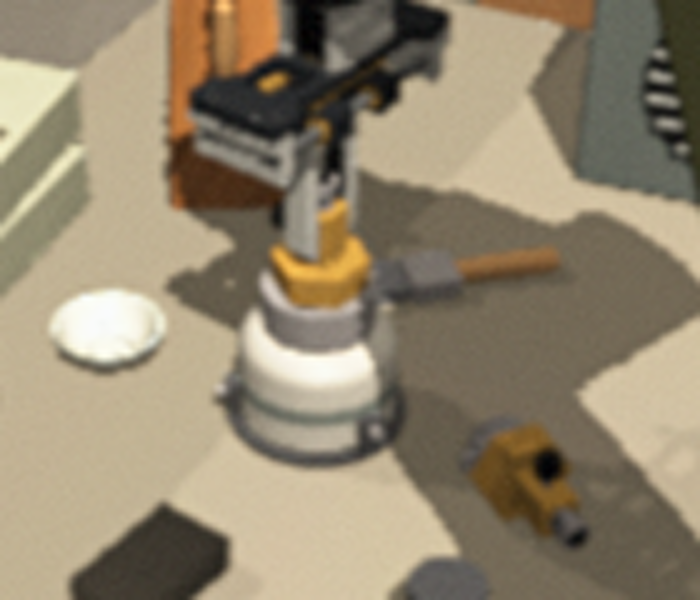

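Emit:
{"op": "play_rows", "data": {
  "commands": [
    {"x": 0,"y": 0,"z": 0,"wx": 0,"wy": 0,"wz": 7.2,"grip": 0.1},
    {"x": 0,"y": 0,"z": 0,"wx": 0,"wy": 0,"wz": 7.2,"grip": 0.1},
    {"x": 0,"y": 0,"z": 0,"wx": 0,"wy": 0,"wz": 7.2,"grip": 0.1},
    {"x": 0,"y": 0,"z": 0,"wx": 0,"wy": 0,"wz": 7.2,"grip": 0.1},
    {"x": 0,"y": 0,"z": 0,"wx": 0,"wy": 0,"wz": 7.2,"grip": 0.1},
    {"x": 0,"y": 0,"z": 0,"wx": 0,"wy": 0,"wz": 0,"grip": 0.1}
  ]
}}

```text
clock: 28.85
eef_pos: [565.2, -190.6, 137.0]
eef_rot: [3.141, 0.003, 2.309]
wrist_force: [0.2, -0.2, 5.0]
finger_gap: 25.7
```

Run:
```python
from h import *
s=manip.read_state(); print(s['eef_pos'],np.degrees(s['eef_rot'])%360,s['wrist_force'].round(1),s['moment'].round(2),s['finger_gap'])
```

```text
[ 565.20784687 -190.64982988  136.96400975] [1.79981134e+02 1.45231795e-01 1.32277750e+02] [ 0.2 -0.2  5. ] [ 0.13 -0.12 -0.01] 25.668520962635434
```

Emit:
{"op": "play_rows", "data": {
  "commands": [
    {"x": 0,"y": 0,"z": 0,"wx": 0,"wy": 0,"wz": 7.2,"grip": 0.1},
    {"x": 0,"y": 0,"z": 0,"wx": 0,"wy": 0,"wz": 7.2,"grip": 0.1},
    {"x": 0,"y": 0,"z": 0,"wx": 0,"wy": 0,"wz": 7.2,"grip": 0.1},
    {"x": 0,"y": 0,"z": 0,"wx": 0,"wy": 0,"wz": 7.2,"grip": 0.1},
    {"x": 0,"y": 0,"z": 0,"wx": 0,"wy": 0,"wz": 7.2,"grip": 0.1},
    {"x": 0,"y": 0,"z": 0,"wx": 0,"wy": 0,"wz": 3,"grip": 0.1},
    {"x": 0,"y": 0,"z": 0,"wx": 0,"wy": 0,"wz": 0,"grip": 0.1}
  ]
}}

```text
clock: 29.72
eef_pos: [565.3, -190.7, 137.0]
eef_rot: [3.14, 0.002, 1.629]
wrist_force: [0.4, 0.9, 5.9]
finger_gap: 25.5
```

Run:
```python
from h import *
s=manip.read_state(); print(s['eef_pos'],np.degrees(s['eef_rot'])%360,s['wrist_force'].round(1),s['moment'].round(2),s['finger_gap'])
```

```text
[ 565.27025646 -190.67059263  137.01355036] [1.79882803e+02 1.07090907e-01 9.33382233e+01] [0.4 0.9 5.9] [ 0.02 -0.14  0.01] 25.499569806564672
```

Emit:
{"op": "play_rows", "data": {
  "commands": [
    {"x": 0,"y": 0,"z": 0,"wx": 0,"wy": 0,"wz": 2,"grip": 0.1},
    {"x": 0,"y": 0,"z": 0,"wx": 0,"wy": 0,"wz": 2,"grip": 0.1},
    {"x": 0,"y": 0,"z": 0,"wx": 0,"wy": 0,"wz": 0,"grip": 0.1}
  ]
}}

```text
clock: 30.1
eef_pos: [565.3, -190.7, 137.0]
eef_rot: [3.139, 0.002, 1.56]
wrist_force: [-0.4, -0.4, 6.7]
finger_gap: 26.2
```

Run:
```python
from h import *
s=manip.read_state(); print(s['eef_pos'],np.degrees(s['eef_rot'])%360,s['wrist_force'].round(1),s['moment'].round(2),s['finger_gap'])
```

```text
[ 565.25210217 -190.70893565  137.0117072 ] [1.79878637e+02 1.03721413e-01 8.93637972e+01] [-0.4 -0.4  6.7] [-0.07 -0.11  0.02] 26.186014547650483
```

Emit:
{"op": "play_rows", "data": {
  "commands": [
    {"x": 0,"y": 0,"z": -0.001,"wx": 0,"wy": 0,"wz": 0,"grip": 0.1},
    {"x": 0,"y": 0,"z": -0.001,"wx": 0,"wy": 0,"wz": 0,"grip": 0.1},
    {"x": 0,"y": 0,"z": -0.001,"wx": 0,"wy": 0,"wz": 0,"grip": 0.1},
    {"x": 0,"y": 0,"z": -0.0008,"wx": 0,"wy": 0,"wz": 0,"grip": 0.1},
    {"x": 0,"y": 0,"z": 0,"wx": 0,"wy": 0,"wz": 0,"grip": 0.1}
  ]
}}

```text
clock: 30.72
eef_pos: [565.2, -190.6, 140.5]
eef_rot: [3.14, 0.002, 1.56]
wrist_force: [5.5, -1.7, 3.9]
finger_gap: 26.0
```

Run:
```python
from h import *
s=manip.read_state(); print(s['eef_pos'],np.degrees(s['eef_rot'])%360,s['wrist_force'].round(1),s['moment'].round(2),s['finger_gap'])
```

```text
[ 565.16973254 -190.64102622  140.54950625] [1.79898987e+02 9.14431779e-02 8.93880976e+01] [ 5.5 -1.7  3.9] [-0.43 -1.41  0.04] 26.025996152845597
```

Emit:
{"op": "play_rows", "data": {
  "commands": [
    {"x": 0,"y": 0,"z": 0,"wx": 0,"wy": 0,"wz": 0,"grip": 0.4},
    {"x": 0,"y": 0,"z": 0,"wx": 0,"wy": 0,"wz": 0,"grip": 1},
    {"x": 0,"y": 0,"z": 0,"wx": 0,"wy": 0,"wz": 0,"grip": 1},
    {"x": 0,"y": 0,"z": 0,"wx": 0,"wy": 0,"wz": 0,"grip": 1},
    {"x": 0,"y": 0,"z": 0,"wx": 0,"wy": 0,"wz": 0,"grip": 1},
    {"x": 0,"y": 0,"z": 0,"wx": 0,"wy": 0,"wz": 0,"grip": 1},
    {"x": 0,"y": 0,"z": 0,"wx": 0,"wy": 0,"wz": 0,"grip": 1},
    {"x": 0,"y": 0,"z": 0,"wx": 0,"wy": 0,"wz": 0,"grip": 1}
  ]
}}

```text
clock: 31.72
eef_pos: [564.8, -190.5, 140.3]
eef_rot: [3.141, 0.001, 1.56]
wrist_force: [-0.2, 0.8, -0.4]
finger_gap: 94.1
```

Run:
```python
from h import *
s,p,d=look('w14'); p,d=save('side','s14'); cv2.imwrite('pics/s14b.png',cv2.resize(p[100:220,200:340,::-1],None,fx=5,fy=5,interpolation=2))
```

```text
31.73 [-0.3864, 0.4585, 1.4593, -0.0009, 1.2228, -0.3754] [ 564.8  -190.49  140.31] [3.1409e+00 1.2000e-03 1.5601e+00] [-0.2  0.8 -0.4] 94.1
```

View pics/s14b.png

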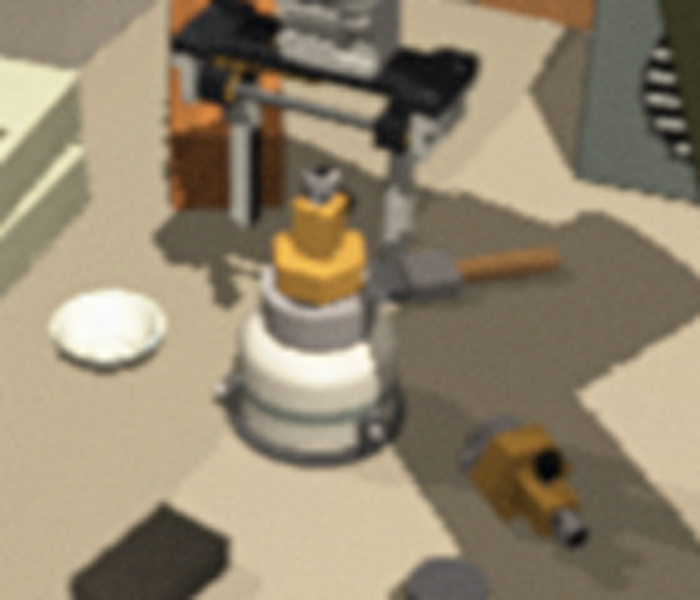

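View pics/w14.png

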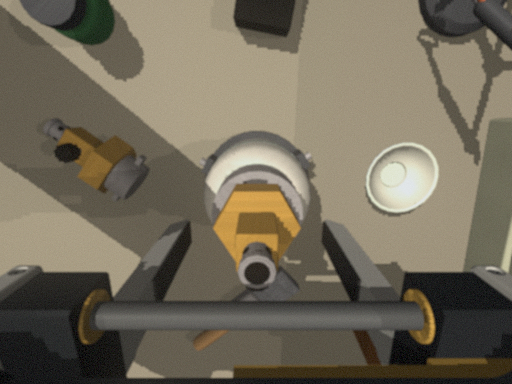

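Emit:
{"op": "play_rows", "data": {
  "commands": [
    {"x": 0,"y": 0,"z": -0.02,"wx": 0,"wy": 0,"wz": 0,"grip": 1},
    {"x": 0,"y": 0,"z": -0.035,"wx": 0,"wy": 0,"wz": 0,"grip": 1},
    {"x": 0,"y": 0,"z": -0.035,"wx": 0,"wy": 0,"wz": 0,"grip": 1},
    {"x": 0,"y": 0,"z": -0.035,"wx": 0,"wy": 0,"wz": 0,"grip": 1},
    {"x": 0,"y": 0,"z": -0.025,"wx": 0,"wy": 0,"wz": 0,"grip": 1},
    {"x": 0,"y": 0,"z": 0,"wx": 0,"wy": 0,"wz": 0,"grip": 1},
    {"x": 0,"y": 0,"z": 0,"wx": 0,"wy": 0,"wz": 0,"grip": 1}
  ]
}}

```text
clock: 32.7
eef_pos: [564.4, -190.2, 288.8]
eef_rot: [-3.141, 0.001, 1.56]
wrist_force: [0.5, 0.6, -1.0]
finger_gap: 93.9
```

Run:
```python
from h import *
s,p,d=look('w15'); T=np.load('pics/w15T.npy')
print('expect nozzle px',proj('wrist',(565,-190.5,193),T),'if 3mm lower',proj('wrist',(565,-190.5,190),T))
cv2.imwrite('pics/w15b.png',cv2.resize(p[100:230,185:330,::-1],None,fx=5,fy=4.6,interpolation=2))
# depth: nozzle top ring
W=[]
for v in range(384):
  for u in range(150,360):
    if d[v,u]>0:
      q=pt('wrist',u,v,d[v,u],T)
      if np.hypot(q[0]-565,q[1]+190.5)<40 and q[2]>100: W.append(np.r_[q,u,v])
W=np.array(W)
for a,b in ((180,205),(165,178),(125,145),(100,115)):
    m=(W[:,2]>a)&(W[:,2]<b); print(a,b,m.sum(),W[m].mean(0).round(1) if m.any() else '', np.median(W[m,2]).round(1))
p2,d2=save('side','s15'); cv2.imwrite('pics/s15b.png',cv2.resize(p2[100:220,200:340,::-1],None,fx=5,fy=5,interpolation=2))
```

```text
32.7 [-0.3861, 0.3594, 1.2515, -0.0009, 1.5314, -0.3754] [ 564.42 -190.2   288.84] [-3.1406e+00  5.0000e-04  1.5601e+00] [ 0.5  0.6 -1. ] 93.9
expect nozzle px (np.float64(256.69844083069864), np.float64(193.6992559399447)) if 3mm lower (np.float64(256.6983274870162), np.float64(192.8692314626048))Traceback (most recent call last):
  File "<stdin>", line 10, in <module>
  File "h.py", line 14, in pt
    o,d=ray(n,u,v,T); return o+d*dep
        ~~~^^^^^^^^^
  File "h.py", line 8, in ray
    T_,K=w2c(n) if n!='wrist' else (T,np.array(manip.camera_info('wrist')['intrinsics']))
                                               ~~~~~~~~~~~~~~~~~^^^^^^^^^
ValueError: time passes only in moves, steps and waits
```

View pics/w15b.png

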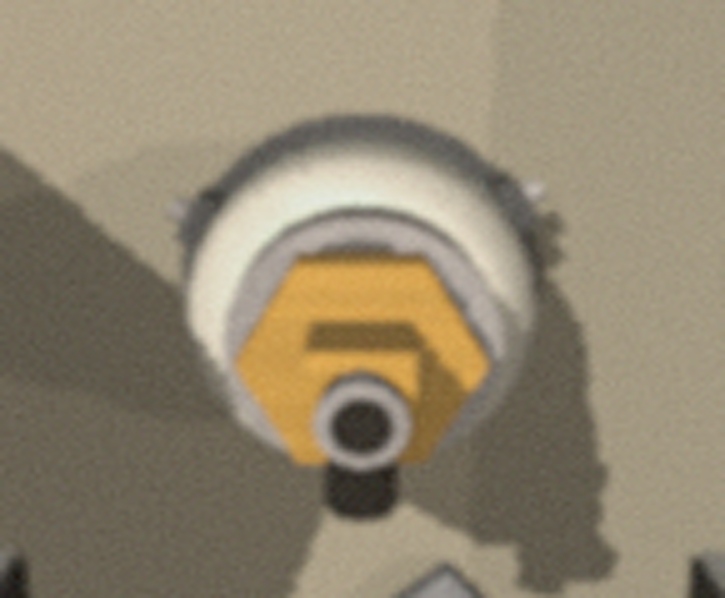

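Run:
```python
from h import *
T=np.load('pics/w15T.npy'); d=np.load('pics/w15.npy'); K=np.array(manip.camera_info('wrist')['intrinsics'])
v,u=np.mgrid[0:384,0:512]
c=np.stack([(u-K[0,2])/K[0,0]*d,-(v-K[1,2])/K[1,1]*d,-d],-1); W=(c-T[:3,3])@T[:3,:3]
r=np.hypot(W[...,0]-565,W[...,1]+190.5)
def st(n,m): m=m&(d>0); print(n,m.sum(),W[m].mean(0).round(1),'z med',np.median(W[m][:,2]).round(1))
st('nozzle',(W[...,2]>183)&(W[...,2]<205)&(r<13))
st('hex top',(W[...,2]>123)&(W[...,2]<150)&(r<28)&(r>18))
st('rim',(W[...,2]>100)&(W[...,2]<116)&(r>31)&(r<37))
p2,d2=save('side','s15'); cv2.imwrite('pics/s15b.png',cv2.resize(p2[100:220,200:340,::-1],None,fx=5,fy=5,interpolation=2))
cv2.imwrite('pics/s15.png',p2[:,:,::-1])
```

```text
nozzle 294 [ 565.5 -188.7  192.5] z med 192.6
hex top 700 [ 565.1 -184.3  134.9] z med 134.8
rim 453 [ 563.8 -176.7  107.9] z med 107.8
```

View pics/s15b.png

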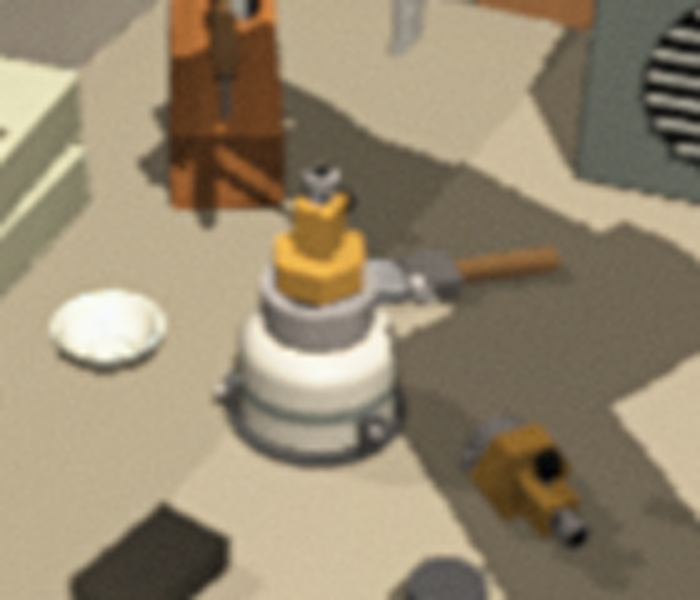

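View pics/s15.png

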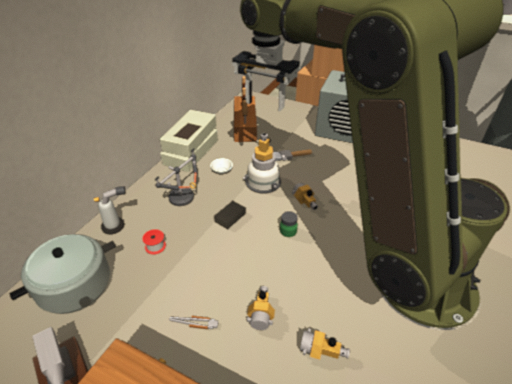

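```bash
python3 -c "
from cell import manip
print(manip.sign_off())"
```

```text
the job is handed in; nothing more can be done
None
```

The burner head is locked upright in the cartridge's collar, and I handed the job in at about 33 s of the 70 s. No verdict was reported.

I used the head lying farthest from the base. I gripped its valve block with the tool tilted, tipped it up onto its foot and let go; the side and wrist pictures showed it standing on its own. I then took it again from above, set the lugs into the notches and pressed it to about 23 mm deep. It turned about 93° clockwise, then I let it rise and released it.

**Last checks**
- **Depth:** the hexagonal collar's top is 27 mm above the rim by wrist depth, so the foot is 19 mm deep, as locked.
- **Position:** the nozzle is within 2 mm of the mouth's centre.
- **Upright and clear:** it looks upright in both views, and the gripper is open with its tips about 96 mm above the nozzle.
- **Bystanders:** by eye in the final side view they look where they started; I did not measure them.

**Doubts**
- The wrist force and moment never showed the 95° stop itself. The 93° comes from the tool's yaw, measured from a notch direction I know to about a degree or two.
- The valve's travel could not be read; I inferred it from the depth and the spring force.
- On an early tilt the last joint read −2.5526 rad, just past its stated limit of −2.55. I turned it back with the next move, and no fault was reported.
- While the head rose, the wrist briefly showed about 5.5 N sideways and 1.4 N m; this was gone once I let go.

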